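# Load the probe station's sample slide

## Robot

A 6-joint arm with a two-finger parallel gripper is mounted at the origin on the work surface. World frame = base frame: x ahead of the robot, y to its left, z up, the work surface at z = 0. Lengths are in m, angles in rad, forces in N, time in s.
With the tool pointing down it reaches from about 0.35 to 0.975 m from the base axis. Payload 4.9 kg.
Tool frame: the origin (TCP) lies on the centre line of the jaws, within the pads' length; the fingertips stand 19 mm ahead of it and the grasp point (between the pads) is the TCP; z points along the fingers, y is the line along which they close (so a half turn about z gives the same grasp; the last joint's range is limited). The gripper opens to 85 mm and grips with 20 to 120 N. Pads are 22 mm wide; open, the fingers measure 114 mm over their backs; the gripper's body (76 mm by 85 mm) begins 54 mm behind the grasp point. The pads swing forward as they close: fully open they stand 13 mm farther back than shut.
Start: joints at [-1.372, 0.053, 1.613, -0, 1.476, -0.119], TCP at [0.195, -0.594, 0.25] pointing down, gripper open.
Joint ranges: [-3.01, 3.01], [-1.01, 2.22], [0.06, 2.58], [-1.02, 4.17], [0.09, 2.62], [-3.14, 3.14]. Speed limits (rad/s): [2.57, 2.57, 3.14, 3.14, 3.14, 3.14].

## Interface

Orientations are given as a unit quaternion [w, x, y, z].
In Python, from plant import state, grab_frame, ticket, spotter gives the robot as it stands.
- The arm moves only by the tool apply_moves, never from a script. Its argument "series" is a list of rows, each an object of numbers: "jaw": the closure, from 0 (fully open) to 1 (shut); "dx", "dy", "dz": the shift along the tool's x, y, z in mm; "turn": the turn about the tool's z in rad. A call has 1 to 5 rows; each row is the pose to reach, as a shift and turn from the pose commanded when the call began, along the tool's axes at that moment; what a row does not reach only later rows make up. A row lasts 1/12 s, in which the tool goes at most 41.7 mm and 7.16 degrees, less where a joint would pass 70% of its speed; a pose out of reach is approached as far as the arm can. A call with a gripper value outside its range is refused whole. The fingers move at their own pace and stop on an object; the grip force is fixed at half the most. Time passes only in rows, so rows that repeat a pose let the fingers close. It gives the time, the measured TCP pose, the force, the opening and the grip force at its end, in the units of the state.
- state(): the state, without advancing time (a new reading comes with each control period).
- grab_frame(name): name is "scene" or "top"; returns a dict with "pixels" (480x640x3 uint8, red, green, blue), "mtx" (3x3 intrinsics, pixels), "camera_from_world" (4x4, takes a point from world to camera coordinates). Camera axes: x right, y down, z forward; pixel columns grow to the right and rows downward; lengths in m; the calibration is good to about 2 mm. A picture is of the moment at which its call begins. There is no depth.
- ticket.job_done(): hands the job in; it is judged then, once.
Trained networks look in a picture, given as the dict that the camera call returned (one of the last four; its "shot" number tells which), for a name from the list of things; names that differ only in an ending like _2 or _b are one class to them, and where a whole thing is asked for, a point or a joint stands for the part that bears it (a point fixed in the world has none). Each returns a list of dicts, best first, with "conf" (0 to 1); they miss things now and then, are a little off and sometimes report something else, mostly with a low value. They report only what shows in the picture. A call takes as long as a camera call. They do not tell look-alikes from the thing itself.
- spotter.outline_of(picture, target): "region" (480x640 bool, what is visible of it) and "extent" ([left, top, right, bottom] in pixels, round what is visible of it).
The state is a dict: "time": time; "joint_pos": joint angles; "joint_vel": joint speeds; "joint_efforts": joint torques, N m; "tool_pos": TCP position; "tool_rot": TCP orientation; "contact_force": force on the tool from outside, world axes, zero at the start; "ft_torque": the same for the moment, N m; "gripper_width": opening from 0.0 (shut) to 1.0 (fully open); "grasp_force": force on a finger pad.
Only numpy, scipy, OpenCV 4.12 (cv2) and the standard library are available. Lean on these libraries where they do the work, as an engineer would, in place of code of your own. Each camera call takes 0.05 s, during which the arm holds its last target. There are 200 camera calls.

## Task

Get the sample slide ready for a scan: draw the red-knobbed locking pin out of its bore, hang it in the bracket's side notch, and then pull the carriage fully out to its load stop. Stand all the holders from the mat squarely in the carriage's marked bays, the white reference in the bay nearest the probe and the samples, in any order, in the bays straight after it with no bay left empty between; only when all are loaded slide the carriage fully home to its stop under the probe. Keep off the probe head and leave the spectrometer, jar and screwdriver where they are.

Things in the scene. Friction and masses are not known exactly. Their poses are not given: they have to be found in the camera images.
- station: slide station, fixed: MDF baseboard 160 (x) x 480 (y) x 15 mm, origin under its centre, z up. A grey carriage slides along its y: probe end at +y, load end at -y. On its -x side a steel bracket (top 77 mm above the bench) has the bore and the side notch. Far side: 22 mm square column at x +115, y +158, 220 mm high, whose arm at 212 mm carries the probe
- carriage (a joint): travel of the carriage along the station's -y, m: 0 = home stop under the probe, 0.18 = load stop; friction 2 N. Its flat top, 120 (x) x 248 mm (y), is 50 mm above the bench; yellow lines mark four bays of 44 (y) x 68 mm (x). A steel tab at its +y end reaches out on the -x side, 80 to 88 mm above the bench, over the bracket; a pin in the bore stops it at about 0.03 m
- handle (a point): grip point of the carriage's black handle: an upright fin 14 mm thick (station x), 30 mm long (y), standing 52 mm above the carriage top, at the load end of the carriage; the point is on its middle, 34 mm above the carriage top and 18 mm below the fin's upper edge
- bay1 (a point): centre of bay 1 of the carriage on its top surface, axes as the station's (bay 1 is nearest the probe; the bays follow at 44 mm towards -y, the handle comes 46 mm after bay 4; the tab, 12 mm wide, is 42 mm to the +y side of bay 1)
- bay2 (a point): centre of bay 2 of the carriage on its top surface, axes as the station's
- bay3 (a point): centre of bay 3 of the carriage on its top surface, axes as the station's
- bay4 (a point): centre of bay 4 of the carriage on its top surface, axes as the station's
- pin: locking pin, standing upright, 0.09 kg: steel shaft 10 mm diameter and 60 mm long, then a steel collar 26 mm diameter and 10 mm high (60 to 70 mm), then a red round knob 22 mm diameter and 45 mm high (70 to 115 mm); origin at the shaft's lower end, z up
- pin_collar (a point): on the pin's axis at the underside of its collar, 60 mm above the shaft's end
- bore (a point): mouth of the 12 mm bore in the bracket's top (62 mm deep); the pin starts here with its collar on the top face
- notch (a point): place of the collar's underside when parked, 42 mm to the -x side of the bore. The notch is a slot 17 mm wide (x) in a 10 mm plate flush with the bracket's top (77 mm), along y, its mouth open to the station's +y 32 mm from this point, closed 8 mm to the -y side. The shaft enters from the mouth or from above, the collar rests on the plate; free below down to 15 mm above the bench
- white_ref: white reference holder, a block 60 (its x) x 38 (its y) x 36 mm high, 0.15 kg, aluminium with a 32 mm white disc on top; origin at the centre of its underside, z up. Turning it half round makes no difference
- blue_sample: blue sample holder, a block 60 (its x) x 38 (its y) x 36 mm high, 0.15 kg, black with a 32 mm blue disc on top; origin at the centre of its underside, z up. Turning it half round makes no difference; may be absent
- green_sample: green sample holder, a block 60 (its x) x 38 (its y) x 36 mm high, 0.15 kg, black with a 32 mm green disc on top; origin at the centre of its underside, z up. Turning it half round makes no difference; may be absent
- yellow_sample: yellow sample holder, a block 60 (its x) x 38 (its y) x 36 mm high, 0.15 kg, black with a 32 mm yellow disc on top; origin at the centre of its underside, z up. Turning it half round makes no difference; may be absent
- red_sample: red sample holder, a block 60 (its x) x 38 (its y) x 36 mm high, 0.15 kg, black with a 32 mm red disc on top; origin at the centre of its underside, z up. Turning it half round makes no difference; may be absent
- probe: blue probe head, fixed: upright tube 24 mm diameter, tip 112 mm above the bench (62 mm above the carriage top); origin at its tip. It hangs over bay 1 when the carriage is home
- spectrometer: bystander: black instrument box 90 x 140 x 45 mm, origin under its centre
- jar: bystander: jar 64 mm diameter, 90 mm high, origin under its centre
- driver: bystander: screwdriver lying on the bench
There are look-alikes about, which are no part of the job. What is shaped like the green_sample but turquoise is not meant.

How it is judged:
On the way, in this order (a step that is already met when the one before it is completed fails the run):
1. the pin hangs in the side notch, released (distance between pin_collar and notch below 0.016 m and angle between pin's own z axis and vertical below 0.12 rad and contact force between the fingers and pin below 0.1 N), for 0.2 s.
2. the carriage is out at the load stop (value of joint carriage above 0.172 m), for 0.2 s.
3. all holders stand in the bays in a row, the white one in bay 1, with the carriage out (distance between white_ref and bay1 below 0.012 m and angle between the x axis of white_ref and the x axis of bay1, either way round below 0.15 rad and angle between white_ref's own z axis and vertical below 0.1 rad and ((distance between blue_sample and bay2 below 0.012 m and angle between the x axis of blue_sample and the x axis of bay2, either way round below 0.15 rad and angle between blue_sample's own z axis and vertical below 0.1 rad) or (distance between blue_sample and bay3 below 0.012 m and angle between the x axis of blue_sample and the x axis of bay3, either way round below 0.15 rad and angle between blue_sample's own z axis and vertical below 0.1 rad and distance between any of green_sample, yellow_sample, red_sample and bay2 below 0.012 m) or (distance between blue_sample and bay4 below 0.012 m and angle between the x axis of blue_sample and the x axis of bay4, either way round below 0.15 rad and angle between blue_sample's own z axis and vertical below 0.1 rad and distance between any of green_sample, yellow_sample, red_sample and bay3 below 0.012 m)) and ((distance between green_sample and bay2 below 0.012 m and angle between the x axis of green_sample and the x axis of bay2, either way round below 0.15 rad and angle between green_sample's own z axis and vertical below 0.1 rad) or (distance between green_sample and bay3 below 0.012 m and angle between the x axis of green_sample and the x axis of bay3, either way round below 0.15 rad and angle between green_sample's own z axis and vertical below 0.1 rad and distance between any of blue_sample, yellow_sample, red_sample and bay2 below 0.012 m) or (distance between green_sample and bay4 below 0.012 m and angle between the x axis of green_sample and the x axis of bay4, either way round below 0.15 rad and angle between green_sample's own z axis and vertical below 0.1 rad and distance between any of blue_sample, yellow_sample, red_sample and bay3 below 0.012 m)) and ((distance between yellow_sample and bay2 below 0.012 m and angle between the x axis of yellow_sample and the x axis of bay2, either way round below 0.15 rad and angle between yellow_sample's own z axis and vertical below 0.1 rad) or (distance between yellow_sample and bay3 below 0.012 m and angle between the x axis of yellow_sample and the x axis of bay3, either way round below 0.15 rad and angle between yellow_sample's own z axis and vertical below 0.1 rad and distance between any of blue_sample, green_sample, red_sample and bay2 below 0.012 m) or (distance between yellow_sample and bay4 below 0.012 m and angle between the x axis of yellow_sample and the x axis of bay4, either way round below 0.15 rad and angle between yellow_sample's own z axis and vertical below 0.1 rad and distance between any of blue_sample, green_sample, red_sample and bay3 below 0.012 m)) and ((distance between red_sample and bay2 below 0.012 m and angle between the x axis of red_sample and the x axis of bay2, either way round below 0.15 rad and angle between red_sample's own z axis and vertical below 0.1 rad) or (distance between red_sample and bay3 below 0.012 m and angle between the x axis of red_sample and the x axis of bay3, either way round below 0.15 rad and angle between red_sample's own z axis and vertical below 0.1 rad and distance between any of blue_sample, green_sample, yellow_sample and bay2 below 0.012 m) or (distance between red_sample and bay4 below 0.012 m and angle between the x axis of red_sample and the x axis of bay4, either way round below 0.15 rad and angle between red_sample's own z axis and vertical below 0.1 rad and distance between any of blue_sample, green_sample, yellow_sample and bay3 below 0.012 m)) and value of joint carriage above 0.165 m), for 0.2 s.
4. the carriage is home under the probe (value of joint carriage below 0.006 m), for 0.2 s.
At the end, for the whole second after the job is handed in: Carriage within 6 mm of its home stop; white reference in bay 1, samples in the bays straight after it, each within 12 mm of its bay's centre, flat, square within 0.15 rad, at rest; pin upright in the side notch (collar within 16 mm of the notch point), released (all of step 1 and distance between white_ref and bay1 below 0.012 m and angle between the x axis of white_ref and the x axis of bay1, either way round below 0.15 rad and angle between white_ref's own z axis and vertical below 0.1 rad and ((distance between blue_sample and bay2 below 0.012 m and angle between the x axis of blue_sample and the x axis of bay2, either way round below 0.15 rad and angle between blue_sample's own z axis and vertical below 0.1 rad) or (distance between blue_sample and bay3 below 0.012 m and angle between the x axis of blue_sample and the x axis of bay3, either way round below 0.15 rad and angle between blue_sample's own z axis and vertical below 0.1 rad and distance between any of green_sample, yellow_sample, red_sample and bay2 below 0.012 m) or (distance between blue_sample and bay4 below 0.012 m and angle between the x axis of blue_sample and the x axis of bay4, either way round below 0.15 rad and angle between blue_sample's own z axis and vertical below 0.1 rad and distance between any of green_sample, yellow_sample, red_sample and bay3 below 0.012 m)) and ((distance between green_sample and bay2 below 0.012 m and angle between the x axis of green_sample and the x axis of bay2, either way round below 0.15 rad and angle between green_sample's own z axis and vertical below 0.1 rad) or (distance between green_sample and bay3 below 0.012 m and angle between the x axis of green_sample and the x axis of bay3, either way round below 0.15 rad and angle between green_sample's own z axis and vertical below 0.1 rad and distance between any of blue_sample, yellow_sample, red_sample and bay2 below 0.012 m) or (distance between green_sample and bay4 below 0.012 m and angle between the x axis of green_sample and the x axis of bay4, either way round below 0.15 rad and angle between green_sample's own z axis and vertical below 0.1 rad and distance between any of blue_sample, yellow_sample, red_sample and bay3 below 0.012 m)) and ((distance between yellow_sample and bay2 below 0.012 m and angle between the x axis of yellow_sample and the x axis of bay2, either way round below 0.15 rad and angle between yellow_sample's own z axis and vertical below 0.1 rad) or (distance between yellow_sample and bay3 below 0.012 m and angle between the x axis of yellow_sample and the x axis of bay3, either way round below 0.15 rad and angle between yellow_sample's own z axis and vertical below 0.1 rad and distance between any of blue_sample, green_sample, red_sample and bay2 below 0.012 m) or (distance between yellow_sample and bay4 below 0.012 m and angle between the x axis of yellow_sample and the x axis of bay4, either way round below 0.15 rad and angle between yellow_sample's own z axis and vertical below 0.1 rad and distance between any of blue_sample, green_sample, red_sample and bay3 below 0.012 m)) and ((distance between red_sample and bay2 below 0.012 m and angle between the x axis of red_sample and the x axis of bay2, either way round below 0.15 rad and angle between red_sample's own z axis and vertical below 0.1 rad) or (distance between red_sample and bay3 below 0.012 m and angle between the x axis of red_sample and the x axis of bay3, either way round below 0.15 rad and angle between red_sample's own z axis and vertical below 0.1 rad and distance between any of blue_sample, green_sample, yellow_sample and bay2 below 0.012 m) or (distance between red_sample and bay4 below 0.012 m and angle between the x axis of red_sample and the x axis of bay4, either way round below 0.15 rad and angle between red_sample's own z axis and vertical below 0.1 rad and distance between any of blue_sample, green_sample, yellow_sample and bay3 below 0.012 m)) and linear speed of each of white_ref, blue_sample, green_sample, yellow_sample, red_sample below 0.02 m/s and value of joint carriage below 0.006 m); the robot touches nothing.
It fails at once if the spectrometer is displaced by more than 30 mm (distance of spectrometer from where it was at the start of the episode above 0.03 m).
It fails at once if the jar is displaced by more than 30 mm (distance of jar from where it was at the start of the episode above 0.03 m).
It fails at once if the driver is displaced by more than 30 mm (distance of driver from where it was at the start of the episode above 0.03 m).
It fails at once if the probe head is struck (more than 3 N) (contact force between probe and anything else above 3 N).
Of blue_sample, green_sample, yellow_sample, red_sample only 2 to 3 are there at a start; the rules pass over those that are not, and their reading is None.
At some moment in a run one of white_ref, blue_sample, green_sample, yellow_sample, red_sample may be knocked a few centimetres aside while the robot is not near it.
It also fails if it takes over 210 s, if anything falls off the work surface, if the arm or the gripper's body presses on something with over 40 N, if the wrist force passes 120 N, or if a joint passes its speed limit or range.

## Working session

There is one attempt and no reset: what is moved stays moved. The work goes in short steps, Python scripts to look and compute and a tool call to move; the robot and the scene stay as the last step left them, time stands still between calls to the robot, and variables do not carry over. Pictures are saved under pics/ and viewed, at most 14 in all, crops included, and the job is handed in when it is done.

Besides the shell and the picture viewer there is one more tool, called after "Call:" in YAML: its name, and indented under it one key for each argument. apply_moves: Moves the arm, as the interface text tells. Its arguments: {"type":"object","properties":{"series":{"type":"array","items":{"type":"object","properties":{"jaw":{"type":"number"},"dx":{"type":"number"},"dy":{"type":"number"},"dz":{"type":"number"},"turn":{"type":"number"}}}}},"required":["series"]}

```bash
mkdir -p pics; cat > h.py <<'E'
import numpy as np, cv2
from plant import state, grab_frame, ticket, spotter
def save(f,name,box=None,k=1):
    p=f["pixels"]
    if box: p=p[box[1]:box[3],box[0]:box[2]]
    p=cv2.resize(p,None,fx=k,fy=k,interpolation=cv2.INTER_CUBIC)
    cv2.imwrite(f"pics/{name}.png",p[:,:,::-1])
def ray(f,u,v,z):
    T=f["camera_from_world"];R=T[:3,:3];t=T[:3,3]
    d=R.T@np.linalg.inv(f["mtx"])@np.array([u,v,1.]);c=-R.T@t
    return c+d*(z-c[2])/d[2]
def proj(f,P):
    T=f["camera_from_world"];q=f["mtx"]@(T[:3,:3]@np.asarray(P,float)+T[:3,3]);return q[:2]/q[2]
E
python3 - <<'E'
from h import *
np.set_printoptions(precision=4,suppress=True)
for n in("top","scene"):
    f=grab_frame(n);save(f,n+"0");print(n,-f["camera_from_world"][:3,:3].T@f["camera_from_world"][:3,3])
    for t in("station","handle","pin","white_ref","blue_sample","green_sample","yellow_sample","red_sample","probe"):
        for d in spotter.outline_of(f,t)[:4]:
            e=d["extent"];m=d["region"].astype(np.uint8)
            r=cv2.minAreaRect(np.argwhere(m)[:,::-1].astype(np.float32)) 
            print(t,round(d["conf"],2),np.round(e),np.round(r[0],1),np.round(r[1],1),round(r[2],1))
s=state();print(s["tool_pos"],s["tool_rot"],s["time"])
E
```

```text
top [0.3354 0.0342 1.4354]
station 0.82 [206. 148. 388. 282.] [296.  215.5] [129. 178.] 90.0
station 0.67 [223. 197. 320. 260.] [271.5 227.5] [61. 95.] 90.0
handle 0.62 [223. 197. 320. 264.] [271. 228.] [62. 94.] 90.0
pin 0.46 [228. 249. 245. 260.] [235.5 254. ] [10. 11.] 90.0
white_ref 0.9 [481. 268. 495. 294.] [487. 281.] [24. 18.] 90.0
white_ref 0.74 [228. 197. 239. 219.] [229.5 207.7] [20.6 10.1] 59.0
blue_sample 0.59 [476. 220. 498. 250.] [486.3 234.1] [17.7 24.2] 8.1
green_sample 0.91 [446. 219. 465. 247.] [457.  232.7] [24.9 18.2] 78.7
green_sample 0.9 [479. 172. 505. 201.] [492.1 186.8] [23.7 18.2] 61.4
green_sample 0.89 [443. 168. 456. 194.] [451. 181.] [24. 16.] 90.0
red_sample 0.96 [454. 272. 475. 300.] [464.2 286.1] [24.  18.7] 80.5
red_sample 0.24 [228. 200. 239. 218.] [229.5 208.2] [18.   8.2] 60.9
probe 0.72 [226. 199. 237. 220.] [229.4 208.6] [18.6  8.3] 56.3
probe 0.63 [134. 274. 167. 299.] [150.5 286.5] [25. 31.] 90.0
scene [1.121  0.6259 1.3389]
station 0.91 [234. 207. 418. 367.] [338.2 271.6] [187.2 128.8] 53.1
station 0.41 [362. 274. 378. 305.] [368.  288.6] [11.7 31.7] 9.5
handle 0.77 [284. 245. 407. 338.] [345.6 279. ] [107.5  76.5] 42.9
handle 0.47 [363. 275. 374. 304.] [368.3 288.7] [10.7 31.6] 9.5
pin 0.6 [387. 265. 401. 283.] [393.5 275.5] [17.  9.] 90.0
white_ref 0.93 [226. 125. 251. 149.] [238.2 134.7] [18.4 24.3] 54.5
blue_sample 0.65 [193. 144. 213. 167.] [203.2 156.7] [19.1 24.4] 56.3
green_sample 0.91 [207. 166. 230. 188.] [219.  173.5] [17.7 24.7] 45.0
green_sample 0.91 [170. 190. 198. 222.] [179.7 204.7] [19.8 24.3] 48.8
green_sample 0.76 [148. 168. 173. 193.] [160.1 178.1] [18.1 25.3] 29.7
green_sample 0.3 [403. 340. 479. 413.] [439.5 375.7] [69.6 43.9] 42.5
red_sample 0.57 [244. 134. 268. 155.] [255.3 144.3] [17.7 24. ] 45.0
probe 0.62 [361. 272. 376. 303.] [368.2 288.7] [10.5 31.3] 8.1
[ 0.1953 -0.5937  0.2503] [0.     0.9874 0.1582 0.    ] 1.0
```

View pics/top0.png

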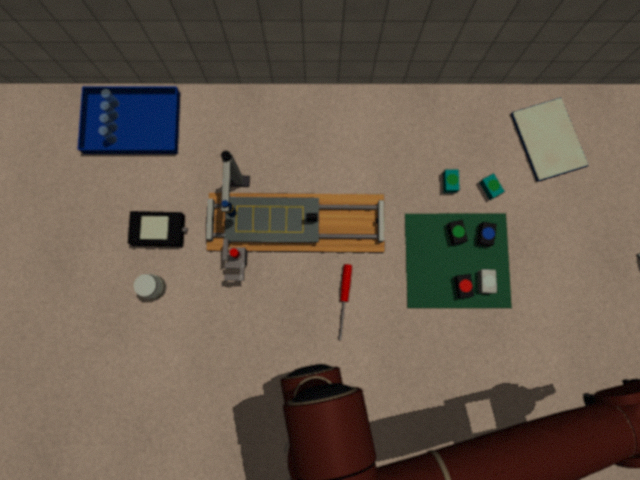

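View pics/scene0.png

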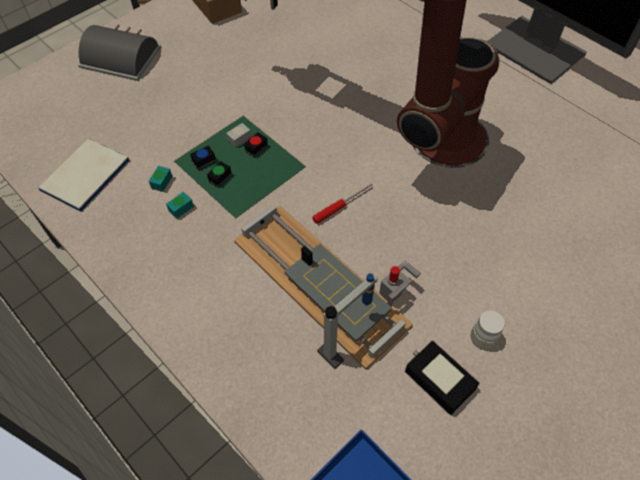

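The top view shows the station centred at about (296,222), probe end on the left, and the pin's red knob at (234,253). The four holders are on the mat: green (457,232), blue (487,235), red (465,286) and white (488,281). The two look-alikes at (452,181) and (492,187) have turquoise bodies and lie off the mat, so I leave them alone. Next I'll confirm this in a crop and measure.

```bash
cat >> h.py <<'E'
def hsv(f): return cv2.cvtColor(f["pixels"],cv2.COLOR_RGB2HSV)
def blob(f,lo,hi,box,lo2=None,hi2=None):
    m=cv2.inRange(hsv(f),lo,hi)
    if lo2: m|=cv2.inRange(hsv(f),lo2,hi2)
    k=np.zeros_like(m);k[box[1]:box[3],box[0]:box[2]]=m[box[1]:box[3],box[0]:box[2]];return k
def rect(m): 
    p=np.argwhere(m)[:,::-1].astype(np.float32); return cv2.minAreaRect(p),p.mean(0),len(p)
def tri(f1,p1,f2,p2):
    P=[f["mtx"]@f["camera_from_world"][:3] for f in(f1,f2)]
    X=cv2.triangulatePoints(P[0],P[1],np.float64(p1).reshape(2,1),np.float64(p2).reshape(2,1));return (X[:3]/X[3]).ravel()
E
python3 - <<'E'
from h import *
np.set_printoptions(precision=4,suppress=True)
f=grab_frame("top");g=grab_frame("scene")
a=f["pixels"][135:315,195:355];b=f["pixels"][160:315,400:520]
A=cv2.resize(a,None,fx=3.2,fy=3.2,interpolation=2);B=cv2.resize(b,None,fx=2.3,fy=2.3,interpolation=2)
C=np.zeros((max(len(A),len(B)),A.shape[1]+B.shape[1],3),np.uint8);C[:len(A),:A.shape[1]]=A;C[:len(B),A.shape[1]:]=B
cv2.imwrite("pics/crop1.png",C[:,:,::-1]);print(C.shape)
# orange board
m=blob(f,(8,110,70),(20,255,255),(200,185,392,260))
r,c,n=rect(cv2.morphologyEx(m,cv2.MORPH_OPEN,np.ones((2,2))))
for q in cv2.boxPoints(r): print("board",q,ray(f,*q,.015))
m=blob(f,(21,90,60),(32,255,255),(225,195,315,240));r,c,n=rect(m);print("yellow",n,r)
for q in cv2.boxPoints(r): print(q,ray(f,*q,.05))
R=((0,150,70),(6,255,255));R2=((172,150,70),(180,255,255))
m1=blob(f,*R,(222,240,250,265),*R2);m2=blob(g,*R,(380,255,410,290),*R2)
print("pin",rect(m1)[0],rect(m2)[0],tri(f,rect(m1)[1],g,rect(m2)[1]),ray(f,*rect(m1)[1],.12))
for n,lo,hi,box,box2 in(("g",(45,120,50),(75,255,255),(445,224,470,242),(205,160,235,180)),("b",(105,120,50),(125,255,255),(477,224,498,244),(190,145,215,165)),("r",(0,150,70),(6,255,255),(452,274,478,298),(242,130,270,155))):
    m1=blob(f,lo,hi,box);m2=blob(g,lo,hi,box2)
    print(n,rect(m1)[1:],rect(m2)[1:],ray(f,*rect(m1)[1],.036),ray(g,*rect(m2)[1],.036))
E
```

```text
(576, 788, 3)
board [206.9014 251.4756] [0.5316 0.3224 0.015 ]
board [207.5843 192.751 ] [0.6935 0.3257 0.015 ]
board [385.6533 194.8216] [ 0.6876 -0.1611  0.015 ]
board [384.9704 253.5462] [ 0.5256 -0.1556  0.015 ]
yellow 490 ((268.0, 218.5), (27.0, 70.0), 90.0)
[233. 205.] [0.6512 0.2501 0.05  ]
[303. 205.] [0.6512 0.0642 0.05  ]
[303. 232.] [0.5783 0.064  0.05  ]
[233. 232.] [0.5784 0.2484 0.05  ]
pin ((233.5, 252.0), (8.0, 9.0), 90.0) ((394.3108215332031, 273.6351623535156), (8.38434886932373, 15.289106369018555), 9.462321281433105) [0.5152 0.2368 0.1179] [0.5157 0.2355 0.12  ]
g (array([461.1188, 230.8366], dtype=float32), 202) (array([217.9495, 169.5657], dtype=float32), 99) [ 0.5837 -0.3576  0.036 ] [ 0.579  -0.3493  0.036 ]
b (array([488.1898, 232.8467], dtype=float32), 137) (array([201.7033, 153.1758], dtype=float32), 91) [ 0.5782 -0.4297  0.036 ] [ 0.5746 -0.428   0.036 ]
r (array([465.3427, 285.3566], dtype=float32), 143) (array([255.0333, 140.0444], dtype=float32), 90) [ 0.4384 -0.3621  0.036 ] [ 0.4342 -0.3612  0.036 ]
```

View pics/crop1.png

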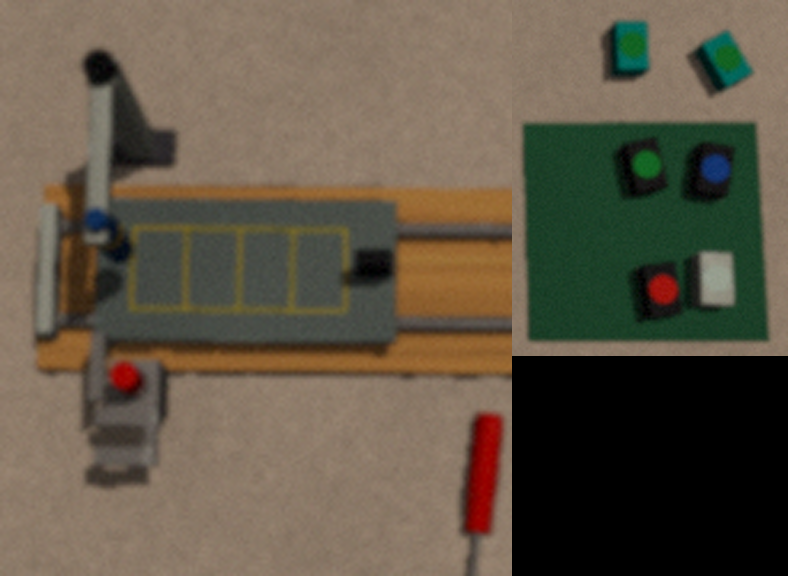

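The crop confirms it: four holders on the mat (white, green, blue and red discs on black or aluminium bodies), while the turquoise-bodied pair is off the mat and excluded. I'll square the tool to the station first, then go to the pin.

Call:
apply_moves:
  series:
    - {"turn": 0.33,"dz": 0}
    - {"turn": 0.33}
    - {"turn": 0.33}
    - {"turn": 0.33}

```text
invalid input at $.series[0]: expected keys jaw, dx, dy, dz, turn
```

Call:
apply_moves:
  series:
    - {"dx": 75,"dy": -190}
    - {"dx": 75,"dy": -190}
    - {"dx": 75,"dy": -190}
    - {"dx": 75,"dy": -190}
    - {"dx": 75,"dy": -190}

```text
invalid input at $.series[0]: expected keys jaw, dx, dy, dz, turn
```

Call:
apply_moves:
  series:
    - {"jaw": 0,"dx": 0,"dy": 0,"dz": 0,"turn": 0.33}
    - {"jaw": 0,"dx": 0,"dy": 0,"dz": 0,"turn": 0.33}
    - {"jaw": 0,"dx": 0,"dy": 0,"dz": 0,"turn": 0.33}
    - {"jaw": 0,"dx": 0,"dy": 0,"dz": 0,"turn": 0.33}

```text
time: 1.43
tool_pos: [0.1953, -0.5937, 0.2503]
tool_rot: [-0.0, 1.0, -0.007, 0.0]
contact_force: [-0.1, -0.8, -0.1]
gripper_width: 0.998
grasp_force: 0.0
```

Call:
apply_moves:
  series:
    - {"jaw": 0,"dx": 75,"dy": -190,"dz": 0,"turn": 0}
    - {"jaw": 0,"dx": 75,"dy": -190,"dz": 0,"turn": 0}
    - {"jaw": 0,"dx": 75,"dy": -190,"dz": 0,"turn": 0}
    - {"jaw": 0,"dx": 75,"dy": -190,"dz": 0,"turn": 0}
    - {"jaw": 0,"dx": 75,"dy": -190,"dz": 0,"turn": 0}

```text
time: 1.85
tool_pos: [0.2731, -0.4026, 0.2502]
tool_rot: [-0.0, 1.0, -0.005, 0.0]
contact_force: [1.0, -0.5, 0.7]
gripper_width: 1.0
grasp_force: 0.0
```

Call:
apply_moves:
  series:
    - {"jaw": 0,"dx": 75,"dy": -190,"dz": 0,"turn": 0}
    - {"jaw": 0,"dx": 75,"dy": -190,"dz": 0,"turn": 0}
    - {"jaw": 0,"dx": 75,"dy": -190,"dz": 0,"turn": 0}
    - {"jaw": 0,"dx": 75,"dy": -190,"dz": 0,"turn": 0}
    - {"jaw": 0,"dx": 75,"dy": -190,"dz": 0,"turn": 0}

```text
time: 2.27
tool_pos: [0.3502, -0.2134, 0.2506]
tool_rot: [0.0, 1.0, -0.005, 0.001]
contact_force: [1.3, -0.9, 0.3]
gripper_width: 0.996
grasp_force: 0.0
```

Call:
apply_moves:
  series:
    - {"jaw": 0,"dx": 75,"dy": -190,"dz": 0,"turn": 0}
    - {"jaw": 0,"dx": 75,"dy": -190,"dz": 0,"turn": 0}
    - {"jaw": 0,"dx": 75,"dy": -190,"dz": 0,"turn": 0}
    - {"jaw": 0,"dx": 75,"dy": -190,"dz": 0,"turn": 0}
    - {"jaw": 0,"dx": 75,"dy": -190,"dz": 0,"turn": 0}

```text
time: 2.68
tool_pos: [0.4276, -0.0241, 0.2508]
tool_rot: [0.0, 1.0, -0.004, 0.001]
contact_force: [0.3, -0.0, 0.1]
gripper_width: 0.996
grasp_force: 0.0
```

Call:
apply_moves:
  series:
    - {"jaw": 0,"dx": 75,"dy": -190,"dz": 0,"turn": 0}
    - {"jaw": 0,"dx": 75,"dy": -190,"dz": 0,"turn": 0}
    - {"jaw": 0,"dx": 75,"dy": -190,"dz": 0,"turn": 0}
    - {"jaw": 0,"dx": 75,"dy": -190,"dz": 0,"turn": 0}
    - {"jaw": 0,"dx": 75,"dy": -190,"dz": 0,"turn": 0}

```text
time: 3.1
tool_pos: [0.505, 0.1652, 0.2505]
tool_rot: [-0.0, 1.0, -0.004, 0.0]
contact_force: [0.4, -0.6, 1.0]
gripper_width: 1.002
grasp_force: 0.0
```

Call:
apply_moves:
  series:
    - {"jaw": 0,"dx": 10,"dy": -71,"dz": 0,"turn": 0}
    - {"jaw": 0,"dx": 10,"dy": -71,"dz": 0,"turn": 0}
    - {"jaw": 0,"dx": 10,"dy": -71,"dz": 0,"turn": 0}

```text
time: 3.35
tool_pos: [0.5155, 0.2381, 0.2502]
tool_rot: [-0.001, 1.0, -0.002, -0.0]
contact_force: [-0.8, -0.3, -0.1]
gripper_width: 1.001
grasp_force: 0.0
```

Call:
apply_moves:
  series:
    - {"jaw": 0,"dx": 0,"dy": 0,"dz": 60,"turn": 0}
    - {"jaw": 0,"dx": 0,"dy": 0,"dz": 60,"turn": 0}
    - {"jaw": 0,"dx": 0,"dy": 0,"dz": 60,"turn": 0}

```text
time: 3.6
tool_pos: [0.5122, 0.2325, 0.1845]
tool_rot: [0.002, 1.0, -0.005, -0.005]
contact_force: [-0.9, -0.3, -0.9]
gripper_width: 1.0
grasp_force: 0.0
```

```bash
python3 - <<'E'
from h import *
np.set_printoptions(precision=4,suppress=True)
g=grab_frame("scene");f=grab_frame("top");save(g,"pin1",(300,180,460,300),5)
print(state()["tool_pos"])
R=((0,150,70),(6,255,255));R2=((172,150,70),(180,255,255))
m2=blob(g,*R,(380,255,410,290),*R2);print(rect(m2),proj(g,[.5155,.236,.1095]),ray(g,*rect(m2)[1],.1095))
E
```

```text
[0.5151 0.2331 0.1899]
(((394.3378601074219, 273.9729919433594), (8.548747062683105, 14.631509780883789), 9.462322235107422), array([394.2231, 273.8347], dtype=float32), 121) [392.9145 275.19  ] [0.5106 0.2357 0.1095]
```

View pics/pin1.png

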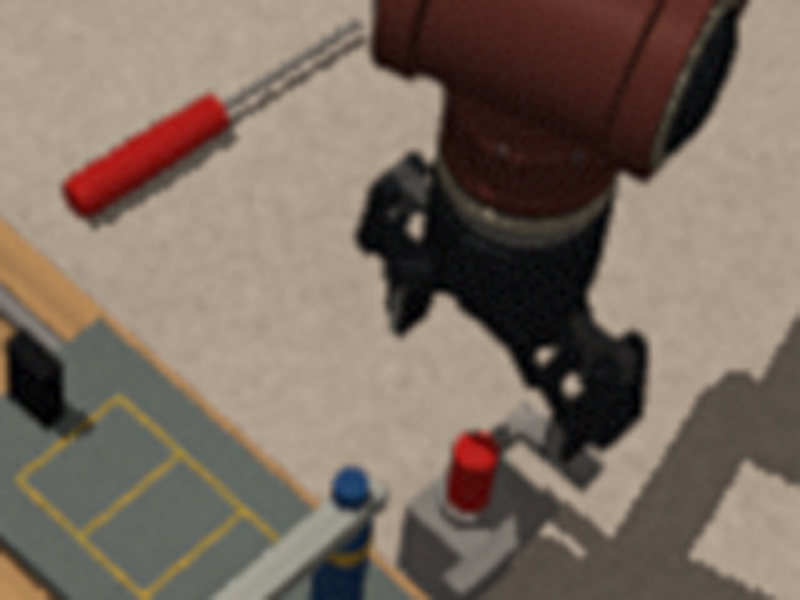

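The open gripper straddles the pin: knob at crop (472,475), one finger on each side along y. I'll go down and grip.

Call:
apply_moves:
  series:
    - {"jaw": 0,"dx": -2,"dy": -2,"dz": 36,"turn": 0}
    - {"jaw": 0,"dx": -2,"dy": -2,"dz": 56,"turn": 0}
    - {"jaw": 0,"dx": -2,"dy": -2,"dz": 75,"turn": 0}
    - {"jaw": 0,"dx": -2,"dy": -2,"dz": 75,"turn": 0}
    - {"jaw": 0,"dx": -2,"dy": -2,"dz": 75,"turn": 0}

```text
time: 4.12
tool_pos: [0.5141, 0.2354, 0.1166]
tool_rot: [-0.0, 1.0, -0.006, 0.001]
contact_force: [-0.2, -0.0, -0.2]
gripper_width: 1.004
grasp_force: 0.0
```

Call:
apply_moves:
  series:
    - {"jaw": 0.5,"dx": 0,"dy": 0,"dz": 0,"turn": 0}
    - {"jaw": 0.55,"dx": 0,"dy": 0,"dz": 0,"turn": 0}
    - {"jaw": 0.6,"dx": 0,"dy": 0,"dz": 0,"turn": 0}
    - {"jaw": 0.65,"dx": 0,"dy": 0,"dz": 0,"turn": 0}
    - {"jaw": 0.7,"dx": 0,"dy": 0,"dz": 0,"turn": 0}

```text
time: 4.53
tool_pos: [0.5139, 0.2356, 0.1162]
tool_rot: [-0.0, 1.0, -0.006, 0.001]
contact_force: [-0.4, 0.0, -0.5]
gripper_width: 0.311
grasp_force: 0.0
```

Call:
apply_moves:
  series:
    - {"jaw": 0.75,"dx": 0,"dy": 0,"dz": 0,"turn": 0}
    - {"jaw": 0.8,"dx": 0,"dy": 0,"dz": 0,"turn": 0}
    - {"jaw": 0.9,"dx": 0,"dy": 0,"dz": 0,"turn": 0}
    - {"jaw": 1,"dx": 0,"dy": 0,"dz": 0,"turn": 0}
    - {"jaw": 1,"dx": 0,"dy": 0,"dz": 0,"turn": 0}

```text
time: 4.95
tool_pos: [0.5139, 0.2357, 0.1161]
tool_rot: [-0.0, 1.0, -0.006, 0.0]
contact_force: [-1.3, 0.1, 5.5]
gripper_width: 0.243
grasp_force: 58.5
```

Call:
apply_moves:
  series:
    - {"jaw": 1,"dx": 0,"dy": 0,"dz": -15,"turn": 0}
    - {"jaw": 1,"dx": 0,"dy": 0,"dz": -30,"turn": 0}
    - {"jaw": 1,"dx": 0,"dy": 0,"dz": -45,"turn": 0}
    - {"jaw": 1,"dx": 0,"dy": 0,"dz": -60,"turn": 0}
    - {"jaw": 1,"dx": 0,"dy": 0,"dz": -72,"turn": 0}

```text
time: 5.37
tool_pos: [0.5132, 0.2354, 0.1875]
tool_rot: [0.0, 1.0, -0.006, -0.0]
contact_force: [-0.4, -0.3, -1.3]
gripper_width: 0.242
grasp_force: 59.6
```

Call:
apply_moves:
  series:
    - {"jaw": 1,"dx": 0,"dy": 0,"dz": 0,"turn": 0}
    - {"jaw": 1,"dx": 0,"dy": 0,"dz": 0,"turn": 0}
    - {"jaw": 1,"dx": 0,"dy": 0,"dz": 0,"turn": 0}

```text
time: 5.62
tool_pos: [0.5127, 0.2353, 0.1859]
tool_rot: [0.0, 1.0, -0.006, -0.001]
contact_force: [0.2, 0.2, -1.4]
gripper_width: 0.241
grasp_force: 59.6
```

```bash
python3 - <<'E'
from h import *
g=grab_frame("scene");save(g,"pin2",(330,180,450,300),5);print(state()["tool_pos"],state()["grasp_force"])
E
```

```text
[0.51259801 0.23520849 0.18564385] 59.56978797912598
```

View pics/pin2.png

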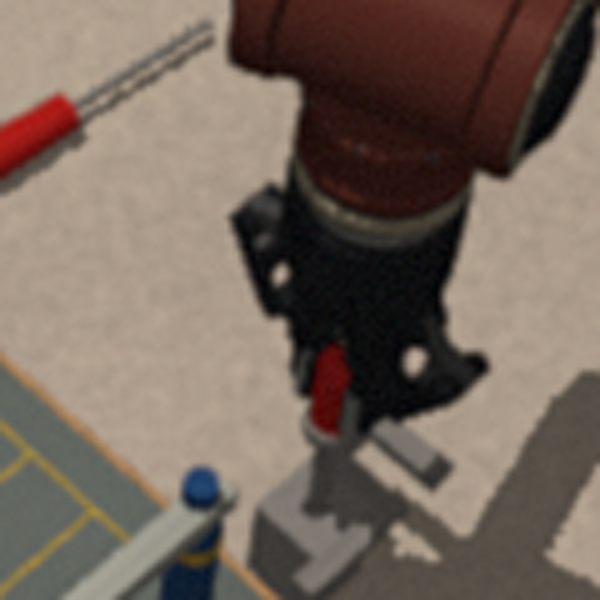

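The knob is in the jaws at crop (332,390) and the shaft is clear of the bracket. I'll shift over the notch and lower.

Call:
apply_moves:
  series:
    - {"jaw": 1,"dx": -20,"dy": -1,"dz": 0,"turn": 0}
    - {"jaw": 1,"dx": -41,"dy": -3,"dz": 0,"turn": 0}
    - {"jaw": 1,"dx": -41,"dy": -3,"dz": 0,"turn": 0}
    - {"jaw": 1,"dx": -41,"dy": -3,"dz": 0,"turn": 0}
    - {"jaw": 1,"dx": -41,"dy": -3,"dz": 0,"turn": 0}

```text
time: 6.08
tool_pos: [0.4725, 0.2389, 0.1867]
tool_rot: [0.0, 1.0, -0.006, -0.0]
contact_force: [-0.6, 0.2, -0.6]
gripper_width: 0.236
grasp_force: 59.6
```

Call:
apply_moves:
  series:
    - {"jaw": 1,"dx": 0,"dy": 0,"dz": 10,"turn": 0}
    - {"jaw": 1,"dx": 0,"dy": 0,"dz": 18,"turn": 0}
    - {"jaw": 1,"dx": 0,"dy": 0,"dz": 25,"turn": 0}
    - {"jaw": 1,"dx": 0,"dy": 0,"dz": 25,"turn": 0}

```text
time: 6.42
tool_pos: [0.4713, 0.2384, 0.1593]
tool_rot: [0.001, 1.0, -0.006, -0.002]
contact_force: [-0.4, -0.2, -1.0]
gripper_width: 0.242
grasp_force: 59.6
```

Call:
apply_moves:
  series:
    - {"jaw": 1,"dx": 0,"dy": 0,"dz": 12,"turn": 0}
    - {"jaw": 1,"dx": 0,"dy": 0,"dz": 24,"turn": 0}
    - {"jaw": 1,"dx": 0,"dy": 0,"dz": 34,"turn": 0}
    - {"jaw": 1,"dx": 0,"dy": 0,"dz": 41,"turn": 0}
    - {"jaw": 1,"dx": 0,"dy": 0,"dz": 41,"turn": 0}

```text
time: 6.83
tool_pos: [0.471, 0.2385, 0.1185]
tool_rot: [0.001, 1.0, -0.006, -0.002]
contact_force: [0.0, -0.7, -1.0]
gripper_width: 0.244
grasp_force: 59.6
```

Call:
apply_moves:
  series:
    - {"jaw": 1,"dx": 0,"dy": 0,"dz": 0,"turn": 0}
    - {"jaw": 1,"dx": 0,"dy": 0,"dz": 0,"turn": 0}

```text
time: 7.0
tool_pos: [0.4728, 0.2391, 0.1217]
tool_rot: [-0.0, 1.0, -0.006, 0.0]
contact_force: [0.1, -0.0, -0.7]
gripper_width: 0.241
grasp_force: 59.6
```

Call:
apply_moves:
  series:
    - {"jaw": 1,"dx": 0,"dy": 0,"dz": 3,"turn": 0}
    - {"jaw": 1,"dx": 0,"dy": 0,"dz": 3,"turn": 0}
    - {"jaw": 1,"dx": 0,"dy": 0,"dz": 3,"turn": 0}
    - {"jaw": 1,"dx": 0,"dy": 0,"dz": 3,"turn": 0}

```text
time: 7.33
tool_pos: [0.4726, 0.2391, 0.1186]
tool_rot: [-0.0, 1.0, -0.006, 0.0]
contact_force: [0.8, 0.8, -0.6]
gripper_width: 0.239
grasp_force: 59.6
```

Call:
apply_moves:
  series:
    - {"jaw": 1,"dx": 0,"dy": 0,"dz": 2,"turn": 0}
    - {"jaw": 1,"dx": 0,"dy": 0,"dz": 2,"turn": 0}
    - {"jaw": 1,"dx": 0,"dy": 0,"dz": 2,"turn": 0}
    - {"jaw": 1,"dx": 0,"dy": 0,"dz": 2,"turn": 0}

```text
time: 7.67
tool_pos: [0.4724, 0.239, 0.1163]
tool_rot: [0.0, 1.0, -0.006, -0.0]
contact_force: [-0.9, -0.2, -1.5]
gripper_width: 0.242
grasp_force: 59.6
```

Not quite resting yet; I'll lower 1.5 mm more, release slowly and rise.

Call:
apply_moves:
  series:
    - {"jaw": 1,"dx": 0,"dy": 0,"dz": 1.5,"turn": 0}
    - {"jaw": 1,"dx": 0,"dy": 0,"dz": 1.5,"turn": 0}
    - {"jaw": 1,"dx": 0,"dy": 0,"dz": 1.5,"turn": 0}

```text
time: 7.92
tool_pos: [0.4727, 0.2391, 0.1161]
tool_rot: [0.0, 1.0, -0.006, 0.0]
contact_force: [-3.6, -1.4, 4.6]
gripper_width: 0.24
grasp_force: 60.4
```

Call:
apply_moves:
  series:
    - {"jaw": 0.7,"dx": 0,"dy": 0,"dz": 0,"turn": 0}
    - {"jaw": 0.5,"dx": 0,"dy": 0,"dz": 0,"turn": 0}
    - {"jaw": 0.2,"dx": 0,"dy": 0,"dz": 0,"turn": 0}
    - {"jaw": 0,"dx": 0,"dy": 0,"dz": 0,"turn": 0}
    - {"jaw": 0,"dx": 0,"dy": 0,"dz": 0,"turn": 0}

```text
time: 8.33
tool_pos: [0.4724, 0.239, 0.1146]
tool_rot: [0.0, 1.0, -0.006, -0.0]
contact_force: [0.6, 0.1, 1.1]
gripper_width: 0.849
grasp_force: 0.0
```

Call:
apply_moves:
  series:
    - {"jaw": 0,"dx": 0,"dy": 0,"dz": 0,"turn": 0}
    - {"jaw": 0,"dx": 0,"dy": 0,"dz": -40,"turn": 0}
    - {"jaw": 0,"dx": 0,"dy": 0,"dz": -80,"turn": 0}
    - {"jaw": 0,"dx": 0,"dy": 0,"dz": -120,"turn": 0}
    - {"jaw": 0,"dx": 0,"dy": 0,"dz": -120,"turn": 0}

```text
time: 8.75
tool_pos: [0.4766, 0.2405, 0.2451]
tool_rot: [-0.003, 1.0, -0.006, 0.008]
contact_force: [0.5, -0.3, 0.7]
gripper_width: 1.003
grasp_force: 0.0
```

```bash
python3 - <<'E'
from h import *
np.set_printoptions(precision=4,suppress=True)
g=grab_frame("scene");f=grab_frame("top")
a=cv2.resize(g["pixels"][240:320,340:440],None,fx=4,fy=4,interpolation=2);b=cv2.resize(f["pixels"][190:290,200:325],None,fx=3.2,fy=3.2,interpolation=2)
cv2.imwrite("pics/pin3.png",np.hstack([a,b])[:,:,::-1]);print(state()["tool_pos"])
R=((0,150,70),(6,255,255));R2=((172,150,70),(180,255,255))
m2=blob(g,*R,(370,235,430,300),*R2);print(rect(m2),ray(g,*rect(m2)[1],.1095))
E
```

```text
[0.4738 0.2395 0.2377]
(((406.7692565917969, 264.15386962890625), (7.8446455001831055, 15.297059059143066), 11.309932708740234), array([406.7414, 263.9914], dtype=float32), 116) [0.4698 0.2381 0.1095]
```

View pics/pin3.png

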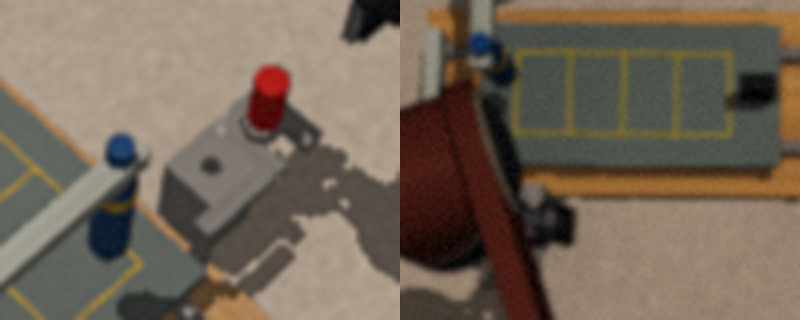

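The pin hangs upright in the notch at crop (268,100) and the bore is empty. Now I'll locate the bays and handle by fitting the yellow grid in both views.

```bash
cat >> h.py <<'E'
from scipy.optimize import least_squares
def grid(f,box,p0,z=.05):
    m=blob(f,(20,80,50),(34,255,255),box)
    P=np.array([ray(f,u,v,z)[:2] for v,u in np.argwhere(m)])
    def res(p):
        c,s=np.cos(p[2]),np.sin(p[2]);q=(P-p[:2])@np.array([[c,-s],[s,c]])
        x,y=q.T
        ox=np.maximum(abs(x)-.034,0);oy=np.maximum(abs(y)-.088,0)
        d=[np.hypot(x-a,oy) for a in(-.034,.034)]+[np.hypot(y-b,ox) for b in(-.088,-.044,0,.044,.088)]
        return np.min(d,0)
    r=least_squares(res,p0,loss="soft_l1",f_scale=.002);return r.x,len(P),np.sqrt(np.mean(np.minimum(res(r.x),.01)**2))
E
python3 - <<'E'
from h import *
np.set_printoptions(precision=4,suppress=True)
f=grab_frame("top");g=grab_frame("scene")
for y0 in(.157,.152,.162):print(grid(f,(236,195,318,240),[.612,y0,-.012]))
c=[proj(g,[x,y,.05]) for x in(.57,.66) for y in(.06,.25)];c=np.int32(c)
for y0 in(.157,.152,.162):print(grid(g,(c[:,0].min(),c[:,1].min(),c[:,0].max(),c[:,1].max()),[.612,y0,-.012]))
m=np.uint8(f["pixels"].max(2)<45);k=np.zeros_like(m);k[205:230,295:325]=m[205:230,295:325];print("fin",rect(k))
print(proj(f,[.6125,.045,.102]),proj(f,[.6125,.045,.05]))
s=state();print(s["joint_pos"],s["tool_pos"])
E
```

```text
(array([ 0.6142,  0.1532, -0.0123]), 547, np.float64(0.001759625016133001))
(array([ 0.6142,  0.1532, -0.0123]), 547, np.float64(0.00175962501589114))
(array([ 0.6142,  0.1532, -0.0123]), 547, np.float64(0.0017596250157814435))
(array([ 0.6104,  0.1543, -0.0044]), 366, np.float64(0.0024360724899263188))
(array([ 0.6104,  0.1543, -0.0044]), 366, np.float64(0.0024360724924349297))
(array([ 0.6104,  0.1543, -0.0044]), 366, np.float64(0.002436072489916981))
fin (((310.5, 218.0), (13.0, 10.0), 0.0), array([310.3884, 218.0165], dtype=float32), 121)
[310.0774 215.2752] [310.2334 219.2772]
[ 0.3277 -0.1672  1.8519  0.      1.4587  1.9107] [0.4719 0.2388 0.2336]
```

Call:
apply_moves:
  series:
    - {"jaw": 0,"dx": 0,"dy": 197,"dz": 0,"turn": 0}
    - {"jaw": 0,"dx": 0,"dy": 197,"dz": 0,"turn": 0}
    - {"jaw": 0,"dx": 0,"dy": 197,"dz": 0,"turn": 0}
    - {"jaw": 0,"dx": 0,"dy": 197,"dz": 0,"turn": 0}
    - {"jaw": 0,"dx": 0,"dy": 197,"dz": 0,"turn": 0}

```text
time: 9.37
tool_pos: [0.4685, 0.0396, 0.2322]
tool_rot: [0.0, 1.0, -0.007, -0.002]
contact_force: [0.1, 0.4, -0.3]
gripper_width: 1.002
grasp_force: 0.0
```

Call:
apply_moves:
  series:
    - {"jaw": 0,"dx": 120,"dy": 0,"dz": 0,"turn": -0.6}
    - {"jaw": 0,"dx": 120,"dy": 0,"dz": 0,"turn": -0.6}
    - {"jaw": 0,"dx": 120,"dy": 0,"dz": 0,"turn": -0.6}
    - {"jaw": 0,"dx": 120,"dy": 0,"dz": 0,"turn": -0.6}
    - {"jaw": 0,"dx": 120,"dy": 0,"dz": 0,"turn": -0.6}

```text
time: 9.78
tool_pos: [0.5901, 0.0402, 0.2301]
tool_rot: [-0.001, 0.956, 0.292, -0.004]
contact_force: [-0.7, 0.6, 0.1]
gripper_width: 0.999
grasp_force: 0.0
```

Call:
apply_moves:
  series:
    - {"jaw": 0,"dx": 0,"dy": 0,"dz": 0,"turn": -0.6}
    - {"jaw": 0,"dx": 0,"dy": 0,"dz": 0,"turn": -0.6}
    - {"jaw": 0,"dx": 0,"dy": 0,"dz": 0,"turn": -0.6}
    - {"jaw": 0,"dx": 0,"dy": 0,"dz": 0,"turn": -0.6}
    - {"jaw": 0,"dx": 0,"dy": 0,"dz": 0,"turn": -0.6}

```text
time: 10.2
tool_pos: [0.5888, 0.0406, 0.2316]
tool_rot: [-0.002, 0.827, 0.562, -0.002]
contact_force: [0.1, -0.4, 1.5]
gripper_width: 0.994
grasp_force: 0.0
```

Call:
apply_moves:
  series:
    - {"jaw": 0,"dx": 0,"dy": 0,"dz": 0,"turn": -0.371}
    - {"jaw": 0,"dx": 0,"dy": 0,"dz": 0,"turn": -0.371}
    - {"jaw": 0,"dx": 0,"dy": 0,"dz": 0,"turn": -0.371}
    - {"jaw": 0,"dx": 0,"dy": 0,"dz": 0,"turn": -0.371}
    - {"jaw": 0,"dx": 0,"dy": 0,"dz": 0,"turn": -0.371}

```text
time: 10.62
tool_pos: [0.5891, 0.0406, 0.2325]
tool_rot: [-0.001, 0.712, 0.702, -0.001]
contact_force: [0.5, 0.6, -0.3]
gripper_width: 1.002
grasp_force: 0.0
```

Call:
apply_moves:
  series:
    - {"jaw": 0,"dx": 1,"dy": 22,"dz": 30,"turn": 0}
    - {"jaw": 0,"dx": 1,"dy": 22,"dz": 70,"turn": 0}
    - {"jaw": 0,"dx": 1,"dy": 22,"dz": 110,"turn": 0}
    - {"jaw": 0,"dx": 1,"dy": 22,"dz": 142,"turn": 0}
    - {"jaw": 0,"dx": 1,"dy": 22,"dz": 142,"turn": 0}

```text
time: 11.03
tool_pos: [0.6055, 0.0416, 0.083]
tool_rot: [-0.006, 0.712, 0.702, -0.006]
contact_force: [-1.8, 0.2, -1.9]
gripper_width: 0.996
grasp_force: 0.0
```

Call:
apply_moves:
  series:
    - {"jaw": 0.5,"dx": 0,"dy": 0,"dz": 0,"turn": 0}
    - {"jaw": 0.6,"dx": 0,"dy": 0,"dz": 0,"turn": 0}
    - {"jaw": 0.65,"dx": 0,"dy": 0,"dz": 0,"turn": 0}
    - {"jaw": 0.7,"dx": 0,"dy": 0,"dz": 0,"turn": 0}
    - {"jaw": 0.75,"dx": 0,"dy": 0,"dz": 0,"turn": 0}

```text
time: 11.45
tool_pos: [0.6136, 0.0412, 0.0955]
tool_rot: [0.002, 0.711, 0.703, 0.001]
contact_force: [-0.5, 0.3, 0.6]
gripper_width: 0.298
grasp_force: 0.0
```

Call:
apply_moves:
  series:
    - {"jaw": 0.8,"dx": 0,"dy": 0,"dz": 0,"turn": 0}
    - {"jaw": 0.83,"dx": 0,"dy": 0,"dz": 0,"turn": 0}
    - {"jaw": 0.87,"dx": 0,"dy": 0,"dz": 0,"turn": 0}
    - {"jaw": 0.9,"dx": 0,"dy": 0,"dz": 0,"turn": 0}
    - {"jaw": 1,"dx": 0,"dy": 0,"dz": 0,"turn": 0}

```text
time: 11.87
tool_pos: [0.6128, 0.0412, 0.0939]
tool_rot: [0.001, 0.711, 0.703, 0.001]
contact_force: [0.0, 0.2, 5.9]
gripper_width: 0.149
grasp_force: 59.8
```

Call:
apply_moves:
  series:
    - {"jaw": 1,"dx": -15,"dy": 0,"dz": 0,"turn": 0}
    - {"jaw": 1,"dx": -40,"dy": 0,"dz": 0,"turn": 0}
    - {"jaw": 1,"dx": -70,"dy": 0,"dz": 0,"turn": 0}
    - {"jaw": 1,"dx": -100,"dy": 0,"dz": 0,"turn": 0}
    - {"jaw": 1,"dx": -120,"dy": 0,"dz": 0,"turn": 0}

```text
time: 12.28
tool_pos: [0.6116, -0.0803, 0.0939]
tool_rot: [0.001, 0.712, 0.703, 0.001]
contact_force: [3.4, 3.5, 3.6]
gripper_width: 0.156
grasp_force: 59.6
```

Call:
apply_moves:
  series:
    - {"jaw": 1,"dx": -5,"dy": 0,"dz": 0,"turn": 0}
    - {"jaw": 1,"dx": -11,"dy": 0,"dz": 0,"turn": 0}
    - {"jaw": 1,"dx": -17,"dy": 0,"dz": 0,"turn": 0}
    - {"jaw": 1,"dx": -23,"dy": 0,"dz": 0,"turn": 0}
    - {"jaw": 1,"dx": -28,"dy": 0,"dz": 0,"turn": 0}

```text
time: 12.7
tool_pos: [0.6113, -0.1061, 0.0939]
tool_rot: [0.001, 0.711, 0.703, 0.001]
contact_force: [1.2, 2.0, 6.4]
gripper_width: 0.154
grasp_force: 59.8
```

Call:
apply_moves:
  series:
    - {"jaw": 1,"dx": -3,"dy": 0,"dz": 0,"turn": 0}
    - {"jaw": 1,"dx": -5,"dy": 0,"dz": 0,"turn": 0}
    - {"jaw": 1,"dx": -5,"dy": 0,"dz": 0,"turn": 0}

```text
time: 12.95
tool_pos: [0.6113, -0.1114, 0.0939]
tool_rot: [0.001, 0.711, 0.703, 0.001]
contact_force: [2.5, 0.9, 5.1]
gripper_width: 0.15
grasp_force: 59.8
```

Call:
apply_moves:
  series:
    - {"jaw": 1,"dx": -2,"dy": 0,"dz": 0,"turn": 0}
    - {"jaw": 1,"dx": -4,"dy": 0,"dz": 0,"turn": 0}
    - {"jaw": 1,"dx": -5,"dy": 0,"dz": 0,"turn": 0}
    - {"jaw": 1,"dx": -5,"dy": 0,"dz": 0,"turn": 0}

```text
time: 13.28
tool_pos: [0.6112, -0.116, 0.094]
tool_rot: [0.001, 0.711, 0.703, 0.001]
contact_force: [0.6, 2.2, 4.6]
gripper_width: 0.149
grasp_force: 59.8
```

Call:
apply_moves:
  series:
    - {"jaw": 1,"dx": -2,"dy": 0,"dz": 0,"turn": 0}
    - {"jaw": 1,"dx": -4,"dy": 0,"dz": 0,"turn": 0}
    - {"jaw": 1,"dx": -4,"dy": 0,"dz": 0,"turn": 0}

```text
time: 13.53
tool_pos: [0.6112, -0.1169, 0.0939]
tool_rot: [-0.002, 0.711, 0.703, 0.003]
contact_force: [1.9, 11.8, 7.6]
gripper_width: 0.153
grasp_force: 60.1
```

The carriage is against the load stop (11.8 N along y). Releasing, rising and moving aside to look.

Call:
apply_moves:
  series:
    - {"jaw": 1,"dx": 3,"dy": 0,"dz": 0,"turn": 0}
    - {"jaw": 0.7,"dx": 3,"dy": 0,"dz": 0,"turn": 0}
    - {"jaw": 0.4,"dx": 3,"dy": 0,"dz": 0,"turn": 0}
    - {"jaw": 0.1,"dx": 3,"dy": 0,"dz": 0,"turn": 0}
    - {"jaw": 0,"dx": 3,"dy": 0,"dz": 0,"turn": 0}

```text
time: 13.95
tool_pos: [0.6094, -0.1175, 0.0918]
tool_rot: [-0.001, 0.711, 0.703, -0.0]
contact_force: [-1.2, 0.7, -0.2]
gripper_width: 0.716
grasp_force: 0.0
```

Call:
apply_moves:
  series:
    - {"jaw": 0,"dx": 0,"dy": 0,"dz": -40,"turn": 0}
    - {"jaw": 0,"dx": 0,"dy": 0,"dz": -80,"turn": 0}
    - {"jaw": 0,"dx": 0,"dy": 0,"dz": -106,"turn": 0}
    - {"jaw": 0,"dx": 0,"dy": -40,"dz": -106,"turn": 0}
    - {"jaw": 0,"dx": 0,"dy": -80,"dz": -106,"turn": 0}

```text
time: 14.37
tool_pos: [0.5315, -0.1175, 0.2017]
tool_rot: [0.002, 0.711, 0.703, 0.001]
contact_force: [-0.5, 0.7, 0.7]
gripper_width: 1.0
grasp_force: 0.0
```

Call:
apply_moves:
  series:
    - {"jaw": 0,"dx": 0,"dy": -100,"dz": 0,"turn": 0}
    - {"jaw": 0,"dx": 0,"dy": -100,"dz": 0,"turn": 0}
    - {"jaw": 0,"dx": 0,"dy": -100,"dz": 0,"turn": 0}
    - {"jaw": 0,"dx": 0,"dy": -100,"dz": 0,"turn": 0}

```text
time: 14.7
tool_pos: [0.427, -0.1153, 0.1977]
tool_rot: [-0.001, 0.712, 0.702, -0.0]
contact_force: [-0.1, 0.1, -0.8]
gripper_width: 1.001
grasp_force: 0.0
```

```bash
cat >> h.py <<'E'
LO=dict(g=((45,120,50),(75,255,255)),b=((105,120,50),(125,255,255)),r=((0,150,60),(6,255,255)),w=((0,0,140),(180,60,255)))
def disc(f,k,xy,z=.036,r=16):
    u,v=np.int32(proj(f,[*xy,z]));m=blob(f,*LO[k],(max(u-r,0),max(v-r,0),u+r,v+r))
    if k!="w":
        m&=np.uint8(255*(hsv(f)[:,:,2]>60))
    n,l,st,c=cv2.connectedComponentsWithStats(m)
    if n<2: return None
    i=1+np.argmin(np.hypot(*(c[1:]-[u,v]).T)-.1*st[1:,4]);return c[i],st[i,4],ray(f,*c[i],z)
E
python3 - <<'E'
from h import *
np.set_printoptions(precision=4,suppress=True)
print(state()["tool_pos"])
f=grab_frame("top");g=grab_frame("scene")
p=f["pixels"].copy();A=cv2.resize(p[140:315,200:520],None,fx=2.4,fy=2.4,interpolation=2);cv2.imwrite("pics/mat.png",A[:,:,::-1])
print(grid(f,(290,195,400,240),[.612,-.004,-.012]))
c=np.int32([proj(g,[x,y,.05]) for x in(.57,.66) for y in(-.1,.09)])
print(grid(g,(c[:,0].min(),c[:,1].min(),c[:,0].max(),c[:,1].max()),[.612,-.004,-.012]))
for k,xy in dict(g=(.58,-.353),b=(.577,-.428),r=(.437,-.362),w=(.447,-.425)).items():
    print(k,disc(f,k,xy),disc(g,k,xy))
for t in("white_ref","red_sample","green_sample","blue_sample"):
  for h,F in(("t",f),("s",g)):
    for d in spotter.outline_of(F,t)[:4]:
        m=d["region"];P=np.float32([ray(F,u,v,.036)[:2] for v,u in np.argwhere(m)]);r=cv2.minAreaRect(P*1000)
        print(h,t,round(d["conf"],2),d["extent"],np.round(r[0]),np.round(r[1]),round(r[2],1))
E
```

```text
[ 0.427  -0.1153  0.1977]
(array([ 0.613 , -0.0044, -0.0061]), 526, np.float64(0.0017353133489034734))
(array([ 0.609 , -0.0035, -0.0122]), 407, np.float64(0.0012925007335520783))
g (array([462.5609, 228.5106]), np.int32(517), array([ 0.59  , -0.3617,  0.036 ])) (array([218.0851, 169.7234]), np.int32(94), array([ 0.5791, -0.3486,  0.036 ]))
b (array([488.1221, 232.7786]), np.int32(131), array([ 0.5784, -0.4295,  0.036 ])) (array([201.6279, 153.0814]), np.int32(86), array([ 0.5745, -0.4284,  0.036 ]))
r (array([465.2789, 285.3605]), np.int32(147), array([ 0.4384, -0.362 ,  0.036 ])) (array([255.1579, 140.1579]), np.int32(95), array([ 0.4342, -0.3606,  0.036 ]))
w (array([488.7323, 280.5748]), np.int32(254), array([ 0.4508, -0.4243,  0.036 ])) (array([237.5284, 130.9943]), np.int32(176), array([ 0.4479, -0.4231,  0.036 ]))
t white_ref 0.56 [481.5, 265.6, 496.1, 295.6] [ 449. -421.] [48. 60.] 89.9
s white_ref 0.81 [228.9, 124.8, 251.9, 147.0] [ 456. -409.] [63. 76.] 89.5
t red_sample 0.91 [454.1, 271.7, 477.2, 299.8] [ 436. -359.] [61. 47.] 6.3
s red_sample 0.89 [244.0, 133.5, 267.2, 15
[... 182 characters left out ...]
26.6
t green_sample 0.94 [445.1, 167.4, 459.1, 195.1] [ 721. -336.] [44. 68.] 87.7
t green_sample 0.69 [448.0, 221.3, 465.2, 243.5] [ 580. -346.] [61. 48.] 15.8
s green_sample 0.92 [205.8, 162.3, 228.6, 186.6] [ 586. -338.] [73. 55.] 11.2
s green_sample 0.92 [167.4, 191.9, 193.3, 220.0] [ 728. -325.] [61. 64.] 89.2
s green_sample 0.89 [150.2, 165.4, 171.4, 191.6] [ 712. -436.] [80. 53.] 27.6
t blue_sample 0.81 [476.8, 223.1, 496.7, 250.0] [ 574. -425.] [46. 67.] 77.9
t blue_sample 0.37 [445.2, 220.1, 466.0, 243.9] [ 580. -346.] [59. 47.] 11.4
t blue_sample 0.34 [130.3, 276.0, 167.8, 301.1] [437. 464.] [85. 64.] 76.0
s blue_sample 0.85 [193.6, 146.7, 214.8, 166.8] [ 579. -415.] [67. 70.] 80.8
```

View pics/mat.png

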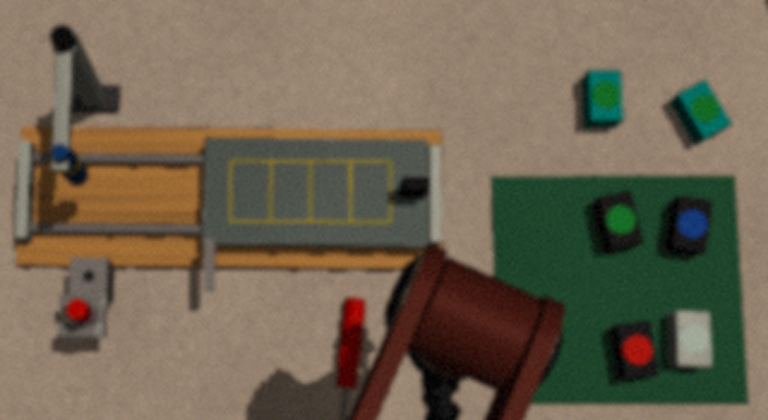

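After the carriage move, the bay grid sits at crop (230–392,160–222), the pin is still in the notch, and the four holders are unmoved on the mat: green (620,220), blue (692,224), red (637,350), white (692,340). The white one goes first.

Call:
apply_moves:
  series:
    - {"jaw": 0,"dx": -200,"dy": 17,"dz": 0,"turn": 0}
    - {"jaw": 0,"dx": -200,"dy": 17,"dz": 0,"turn": 0}
    - {"jaw": 0,"dx": -200,"dy": 17,"dz": 0,"turn": 0}
    - {"jaw": 0,"dx": -200,"dy": 17,"dz": 0,"turn": 0}
    - {"jaw": 0,"dx": -200,"dy": 17,"dz": 0,"turn": 0}

```text
time: 15.62
tool_pos: [0.4448, -0.3185, 0.1987]
tool_rot: [0.0, 0.712, 0.703, -0.0]
contact_force: [0.1, 0.0, -0.1]
gripper_width: 0.999
grasp_force: 0.0
```

Call:
apply_moves:
  series:
    - {"jaw": 0,"dx": -108,"dy": 9,"dz": 0,"turn": 0}
    - {"jaw": 0,"dx": -108,"dy": 9,"dz": 0,"turn": 0}
    - {"jaw": 0,"dx": -108,"dy": 9,"dz": 40,"turn": 0}
    - {"jaw": 0,"dx": -108,"dy": 9,"dz": 80,"turn": 0}
    - {"jaw": 0,"dx": -108,"dy": 9,"dz": 80,"turn": 0}

```text
time: 16.03
tool_pos: [0.4491, -0.4218, 0.1099]
tool_rot: [-0.007, 0.712, 0.702, 0.001]
contact_force: [-1.2, 0.9, -2.3]
gripper_width: 1.0
grasp_force: 0.0
```

```bash
cat >> h.py <<'E'
from scipy.spatial.transform import Rotation
def need(x,y,z,yaw):
    "tool-frame shift (mm) to x,y,z and turn for closing line along heading yaw"
    s=state();w=s["tool_rot"];M=Rotation.from_quat([w[1],w[2],w[3],w[0]]).as_matrix()
    M2=M.copy();h=np.arctan2(M[1,0],M[0,0]);t=(h-(yaw+np.pi/2)+np.pi/2)%np.pi-np.pi/2
    print("at",np.round(s["tool_pos"],4),"need",np.round(1000*M.T@(np.array([x,y,z])-s["tool_pos"]),1),"turn",round(t,3),"F",np.round(s["contact_force"],1))
def look(k,xy,z=.036):
    for n in("top","scene"):
        f=grab_frame(n);d=disc(f,k,xy,z);print(n,None if d is None else (d[1],np.round(d[2],4)))
E
python3 - <<'E'
from h import *
need(.4493,-.4237,.022,-.0)
need(.4493,-.4237,.022,-.0123)
f=grab_frame("scene");save(f,"w1",(190,90,300,180),5);look("w",(.4493,-.4237))
E
```

```text
at [ 0.4491 -0.4218  0.1099] need [-2.8  1.  87.9] turn -0.014 F [-1.2  0.9 -2.3]
at [ 0.4491 -0.4218  0.1099] need [-2.8  1.  87.9] turn -0.002 F [-1.2  0.9 -2.3]
top (np.int32(51), array([ 0.4695, -0.4188,  0.036 ]))
scene (np.int32(154), array([ 0.4493, -0.424 ,  0.036 ]))
```

View pics/w1.png

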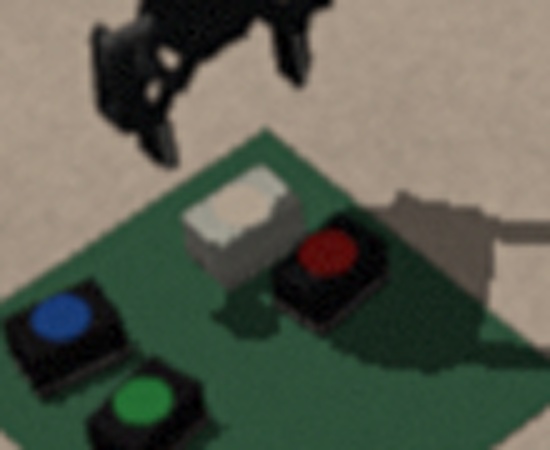

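White block at crop (240,205) lies under the open jaws with a finger at each x end; red is beside it at (328,252), clear of the pads. Descending and gripping.

Call:
apply_moves:
  series:
    - {"jaw": 0,"dx": -2,"dy": 0,"dz": 25,"turn": 0}
    - {"jaw": 0,"dx": -2,"dy": 0,"dz": 50,"turn": 0}
    - {"jaw": 0,"dx": -2,"dy": 0,"dz": 72,"turn": 0}
    - {"jaw": 0,"dx": -2,"dy": 0,"dz": 85,"turn": 0}
    - {"jaw": 0,"dx": -2,"dy": 0,"dz": 85,"turn": 0}

```text
time: 16.6
tool_pos: [0.4523, -0.4246, 0.033]
tool_rot: [-0.001, 0.711, 0.703, 0.0]
contact_force: [-0.2, 0.6, -0.5]
gripper_width: 0.998
grasp_force: 0.0
```

Call:
apply_moves:
  series:
    - {"jaw": 0.1,"dx": 0,"dy": 0,"dz": 0,"turn": 0}
    - {"jaw": 0.15,"dx": 0,"dy": 0,"dz": 0,"turn": 0}
    - {"jaw": 0.2,"dx": 0,"dy": 0,"dz": 0,"turn": 0}
    - {"jaw": 0.25,"dx": 0,"dy": 0,"dz": 0,"turn": 0}
    - {"jaw": 0.3,"dx": 0,"dy": 0,"dz": 0,"turn": 0}

```text
time: 17.02
tool_pos: [0.4529, -0.4266, 0.0354]
tool_rot: [0.001, 0.711, 0.703, -0.0]
contact_force: [-2.6, 1.1, 5.2]
gripper_width: 0.7
grasp_force: 5.0
```

Call:
apply_moves:
  series:
    - {"jaw": 0.35,"dx": 0,"dy": 0,"dz": 0,"turn": 0}
    - {"jaw": 0.5,"dx": 0,"dy": 0,"dz": 0,"turn": 0}
    - {"jaw": 1,"dx": 0,"dy": 0,"dz": 0,"turn": 0}
    - {"jaw": 1,"dx": 0,"dy": 0,"dz": 0,"turn": 0}
    - {"jaw": 1,"dx": 0,"dy": 0,"dz": 0,"turn": 0}

```text
time: 17.43
tool_pos: [0.4531, -0.4268, 0.0358]
tool_rot: [0.001, 0.711, 0.703, -0.0]
contact_force: [-2.3, 0.6, 6.8]
gripper_width: 0.683
grasp_force: 65.8
```

The grip is too high (TCP z 0.036), so I'll open, lower and regrip.

Call:
apply_moves:
  series:
    - {"jaw": 0.15,"dx": 0,"dy": 0,"dz": 0,"turn": 0}
    - {"jaw": 0,"dx": 0,"dy": 0,"dz": 0,"turn": 0}
    - {"jaw": 0,"dx": 3,"dy": -2,"dz": 14,"turn": 0}
    - {"jaw": 0,"dx": 3,"dy": -2,"dz": 14,"turn": 0}
    - {"jaw": 0,"dx": 3,"dy": -2,"dz": 14,"turn": 0}

```text
time: 17.85
tool_pos: [0.4493, -0.4212, 0.0175]
tool_rot: [-0.002, 0.711, 0.703, 0.0]
contact_force: [0.3, 0.5, -0.8]
gripper_width: 0.999
grasp_force: 0.0
```

Call:
apply_moves:
  series:
    - {"jaw": 0,"dx": 0,"dy": 0,"dz": 0,"turn": 0}
    - {"jaw": 0.1,"dx": 0,"dy": 0,"dz": 0,"turn": 0}
    - {"jaw": 0.15,"dx": 0,"dy": 0,"dz": 0,"turn": 0}
    - {"jaw": 0.2,"dx": 0,"dy": 0,"dz": 0,"turn": 0}
    - {"jaw": 0.25,"dx": 0,"dy": 0,"dz": 0,"turn": 0}

```text
time: 18.27
tool_pos: [0.4509, -0.4231, 0.0203]
tool_rot: [0.001, 0.711, 0.703, 0.0]
contact_force: [1.4, 0.0, -1.0]
gripper_width: 0.748
grasp_force: 0.4
```

Call:
apply_moves:
  series:
    - {"jaw": 0.35,"dx": 0,"dy": 0,"dz": 0,"turn": 0}
    - {"jaw": 0.5,"dx": 0,"dy": 0,"dz": 0,"turn": 0}
    - {"jaw": 1,"dx": 0,"dy": 0,"dz": 0,"turn": 0}
    - {"jaw": 1,"dx": 0,"dy": 0,"dz": 0,"turn": 0}
    - {"jaw": 1,"dx": 0,"dy": 0,"dz": 0,"turn": 0}

```text
time: 18.68
tool_pos: [0.451, -0.4234, 0.0207]
tool_rot: [0.001, 0.711, 0.703, -0.0]
contact_force: [-0.1, -0.7, 4.7]
gripper_width: 0.696
grasp_force: 66.5
```

Call:
apply_moves:
  series:
    - {"jaw": 1,"dx": 0,"dy": 0,"dz": -30,"turn": 0}
    - {"jaw": 1,"dx": 0,"dy": 0,"dz": -60,"turn": 0}
    - {"jaw": 1,"dx": 0,"dy": 0,"dz": -100,"turn": 0}
    - {"jaw": 1,"dx": 0,"dy": 0,"dz": -110,"turn": 0}
    - {"jaw": 1,"dx": 0,"dy": 0,"dz": -110,"turn": 0}

```text
time: 19.1
tool_pos: [0.4519, -0.4245, 0.1337]
tool_rot: [0.003, 0.711, 0.703, -0.0]
contact_force: [-0.0, -1.3, -1.7]
gripper_width: 0.69
grasp_force: 66.1
```

Call:
apply_moves:
  series:
    - {"jaw": 1,"dx": 163,"dy": 51,"dz": -15,"turn": 0}
    - {"jaw": 1,"dx": 163,"dy": 51,"dz": -15,"turn": 0}
    - {"jaw": 1,"dx": 163,"dy": 51,"dz": -15,"turn": 0}
    - {"jaw": 1,"dx": 163,"dy": 51,"dz": -15,"turn": 0}
    - {"jaw": 1,"dx": 163,"dy": 51,"dz": -15,"turn": 0}

```text
time: 19.52
tool_pos: [0.5032, -0.2541, 0.1416]
tool_rot: [-0.003, 0.71, 0.705, 0.001]
contact_force: [-0.0, -1.1, -1.2]
gripper_width: 0.688
grasp_force: 66.0
```

Call:
apply_moves:
  series:
    - {"jaw": 1,"dx": 163,"dy": 51,"dz": 0,"turn": 0}
    - {"jaw": 1,"dx": 163,"dy": 51,"dz": 0,"turn": 0}
    - {"jaw": 1,"dx": 163,"dy": 51,"dz": 0,"turn": 0}
    - {"jaw": 1,"dx": 163,"dy": 51,"dz": 0,"turn": 0}
    - {"jaw": 1,"dx": 163,"dy": 51,"dz": 0,"turn": 0}

```text
time: 19.93
tool_pos: [0.5558, -0.0923, 0.1415]
tool_rot: [-0.003, 0.709, 0.705, -0.0]
contact_force: [-0.2, -0.5, -1.1]
gripper_width: 0.696
grasp_force: 66.0
```

Call:
apply_moves:
  series:
    - {"jaw": 1,"dx": 162,"dy": 51,"dz": 0,"turn": 0}
    - {"jaw": 1,"dx": 162,"dy": 51,"dz": 0,"turn": 0}
    - {"jaw": 1,"dx": 162,"dy": 51,"dz": 0,"turn": 0}
    - {"jaw": 1,"dx": 162,"dy": 51,"dz": 0,"turn": 0}
    - {"jaw": 1,"dx": 162,"dy": 51,"dz": 0,"turn": 0}

```text
time: 20.35
tool_pos: [0.609, 0.0685, 0.1419]
tool_rot: [-0.002, 0.71, 0.705, -0.0]
contact_force: [-0.7, -1.0, -1.3]
gripper_width: 0.693
grasp_force: 65.9
```

```bash
python3 - <<'E'
from h import *
for n in range(4): grab_frame("top")
need(.6118,.062,.072,-.0123)
E
```

```text
at [0.6081 0.0623 0.1426] need [-0.2  3.9 70.6] turn -0.0 F [-0.3 -0.2 -1.3]
```

Call:
apply_moves:
  series:
    - {"jaw": 1,"dx": 0,"dy": 4,"dz": 25,"turn": 0}
    - {"jaw": 1,"dx": 0,"dy": 4,"dz": 50,"turn": 0}
    - {"jaw": 1,"dx": 0,"dy": 4,"dz": 62,"turn": 0}
    - {"jaw": 1,"dx": 0,"dy": 4,"dz": 67,"turn": 0}
    - {"jaw": 1,"dx": 0,"dy": 4,"dz": 67,"turn": 0}

```text
time: 20.97
tool_pos: [0.6117, 0.0621, 0.0757]
tool_rot: [-0.001, 0.712, 0.702, -0.002]
contact_force: [-0.6, 0.6, -1.5]
gripper_width: 0.691
grasp_force: 66.0
```

Call:
apply_moves:
  series:
    - {"jaw": 1,"dx": 0,"dy": 0,"dz": 0,"turn": 0}
    - {"jaw": 1,"dx": 0,"dy": 0,"dz": 0,"turn": 0}
    - {"jaw": 1,"dx": 0,"dy": 0,"dz": 0,"turn": 0}
    - {"jaw": 1,"dx": 0,"dy": 0,"dz": 0,"turn": 0}

```text
time: 21.3
tool_pos: [0.6142, 0.0633, 0.0793]
tool_rot: [0.001, 0.711, 0.703, 0.001]
contact_force: [0.5, 0.0, -2.7]
gripper_width: 0.691
grasp_force: 66.0
```

Call:
apply_moves:
  series:
    - {"jaw": 1,"dx": -1,"dy": -2,"dz": 4,"turn": 0}
    - {"jaw": 1,"dx": -1,"dy": -2,"dz": 7,"turn": 0}
    - {"jaw": 1,"dx": -1,"dy": -2,"dz": 7,"turn": 0}
    - {"jaw": 1,"dx": -1,"dy": -2,"dz": 7,"turn": 0}
    - {"jaw": 1,"dx": -1,"dy": -2,"dz": 7,"turn": 0}

```text
time: 21.72
tool_pos: [0.6113, 0.0623, 0.0707]
tool_rot: [-0.0, 0.711, 0.703, -0.0]
contact_force: [0.8, 0.2, -0.4]
gripper_width: 0.689
grasp_force: 66.0
```

Call:
apply_moves:
  series:
    - {"jaw": 1,"dx": 0,"dy": 0,"dz": 1,"turn": 0}
    - {"jaw": 1,"dx": 0,"dy": 0,"dz": 2,"turn": 0}
    - {"jaw": 1,"dx": 0,"dy": 0,"dz": 2,"turn": 0}

```text
time: 21.97
tool_pos: [0.6114, 0.0623, 0.0707]
tool_rot: [-0.0, 0.711, 0.703, -0.0]
contact_force: [-6.4, -0.9, 9.8]
gripper_width: 0.697
grasp_force: 67.1
```

Seated (9.8 N upward). I'll release, rise and go for green.

Call:
apply_moves:
  series:
    - {"jaw": 0.25,"dx": 0,"dy": 0,"dz": -1.5,"turn": 0}
    - {"jaw": 0.15,"dx": 0,"dy": 0,"dz": -1.5,"turn": 0}
    - {"jaw": 0.05,"dx": 0,"dy": 0,"dz": -1.5,"turn": 0}
    - {"jaw": 0,"dx": 0,"dy": 0,"dz": -1.5,"turn": 0}
    - {"jaw": 0,"dx": 0,"dy": 0,"dz": -1.5,"turn": 0}

```text
time: 22.38
tool_pos: [0.6112, 0.0623, 0.07]
tool_rot: [-0.0, 0.711, 0.703, -0.0]
contact_force: [-0.4, -0.5, -0.8]
gripper_width: 1.001
grasp_force: 0.0
```

Call:
apply_moves:
  series:
    - {"jaw": 0,"dx": 0,"dy": 0,"dz": -20,"turn": 0}
    - {"jaw": 0,"dx": 0,"dy": 0,"dz": -60,"turn": 0}
    - {"jaw": 0,"dx": -40,"dy": 0,"dz": -70,"turn": 0}
    - {"jaw": 0,"dx": -80,"dy": 0,"dz": -70,"turn": 0}
    - {"jaw": 0,"dx": -120,"dy": 0,"dz": -70,"turn": 0}

```text
time: 22.8
tool_pos: [0.6109, -0.0586, 0.1424]
tool_rot: [0.002, 0.711, 0.704, 0.001]
contact_force: [0.9, 0.0, 0.4]
gripper_width: 1.001
grasp_force: 0.0
```

Call:
apply_moves:
  series:
    - {"jaw": 0,"dx": -150,"dy": -18,"dz": 0,"turn": 0}
    - {"jaw": 0,"dx": -150,"dy": -18,"dz": 0,"turn": 0}
    - {"jaw": 0,"dx": -150,"dy": -18,"dz": 0,"turn": 0}
    - {"jaw": 0,"dx": -150,"dy": -18,"dz": 0,"turn": 0}
    - {"jaw": 0,"dx": -150,"dy": -18,"dz": 0,"turn": 0}

```text
time: 23.22
tool_pos: [0.5892, -0.2125, 0.1404]
tool_rot: [0.001, 0.713, 0.701, -0.001]
contact_force: [-0.7, 0.6, 0.6]
gripper_width: 1.001
grasp_force: 0.0
```

```bash
cat >> h.py <<'E'
LO["g"]=((45,140,95),(75,255,255))
E
python3 - <<'E'
from h import *
for n in("top","scene"):
    f=grab_frame(n)
    for k,xy,z in(("g",(.581,-.3505),.036),("b",(.5765,-.429),.036),("r",(.4363,-.3613),.036),("w",(.6118,.062),.086)):
        d=disc(f,k,xy,z);print(n,k,None if d is None else (d[1],np.round(d[2],4)))
save(f,"p1",(180,110,400,275),3.6)
need(.581,-.3505,.022,.2)
E
```

```text
top g (np.int32(88), array([ 0.5681, -0.3711,  0.036 ]))
top b (np.int32(134), array([ 0.5783, -0.4296,  0.036 ]))
top r (np.int32(153), array([ 0.4384, -0.362 ,  0.036 ]))
top w (np.int32(271), array([0.6113, 0.0607, 0.086 ]))
scene g (np.int32(12), array([ 0.5691, -0.3797,  0.036 ]))
scene b (np.int32(87), array([ 0.5746, -0.428 ,  0.036 ]))
scene r (np.int32(6), array([ 0.4277, -0.3711,  0.036 ]))
scene w (np.int32(307), array([0.6093, 0.0629, 0.086 ]))
at [ 0.5898 -0.2083  0.14  ] need [-142.4   -6.7  117.9] turn -0.214 F [-0.7  0.1 -0.3]
```

View pics/p1.png

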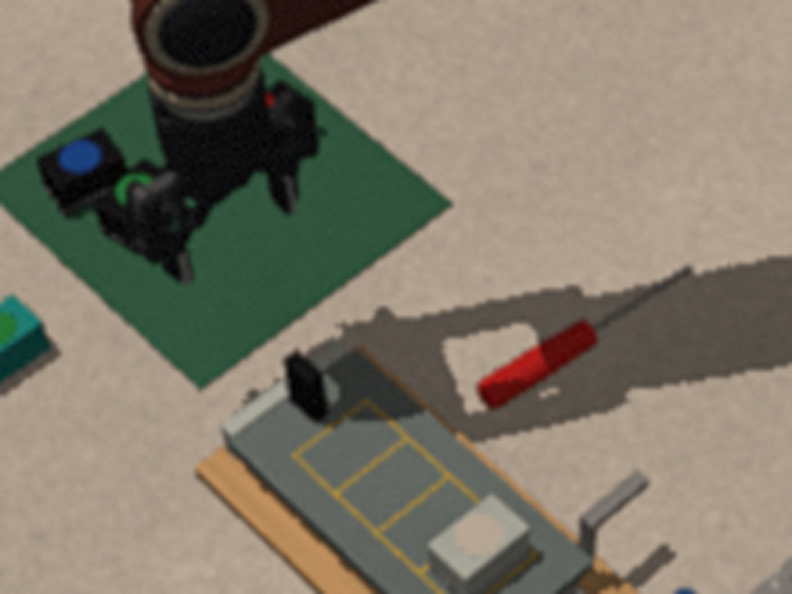

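White sits in bay 1 at crop (480,540). Green at (135,190) is half hidden by the gripper and may have moved, so I'll step aside and look again.

Call:
apply_moves:
  series:
    - {"jaw": 0,"dx": 70,"dy": -100,"dz": 0,"turn": 0}
    - {"jaw": 0,"dx": 70,"dy": -100,"dz": 0,"turn": 0}
    - {"jaw": 0,"dx": 70,"dy": -100,"dz": 0,"turn": 0}
    - {"jaw": 0,"dx": 70,"dy": -100,"dz": 0,"turn": 0}

```text
time: 23.65
tool_pos: [0.4842, -0.1303, 0.1359]
tool_rot: [-0.005, 0.71, 0.704, -0.001]
contact_force: [-0.7, -0.5, -1.0]
gripper_width: 1.0
grasp_force: 0.0
```

```bash
python3 - <<'E'
from h import *
for n in("top","scene"):
    f=grab_frame(n)
    for k,xy,z in(("g",(.575,-.365),.036),("b",(.5765,-.429),.036),("r",(.4363,-.3613),.036)):
        d=disc(f,k,xy,z);print(n,k,None if d is None else (d[1],np.round(d[0]),np.round(d[2],4)))
    for d in spotter.outline_of(f,"green_sample")[:4]:
        P=np.float32([ray(f,u,v,.036)[:2] for v,u in np.argwhere(d["region"])]);r=cv2.minAreaRect(P*1000)
        print(n,round(d["conf"],2),d["extent"],np.round(r[0]),np.round(r[1]),round(r[2],1))
    if n=="top":save(f,"p2",(400,200,520,320),5)
E
```

```text
top g (np.int32(85), array([466., 237.]), array([ 0.568 , -0.3711,  0.036 ]))
top b (np.int32(133), array([488., 233.]), array([ 0.5782, -0.4296,  0.036 ]))
top r (np.int32(149), array([465., 285.]), array([ 0.4385, -0.3618,  0.036 ]))
top 0.86 [452.7, 224.8, 474.7, 247.3] [ 564. -367.] [64. 49.] 12.4
top 0.83 [443.2, 168.9, 460.3, 195.7] [ 722. -338.] [46. 71.] 87.7
top 0.68 [477.2, 172.3, 503.0, 201.5] [ 705. -447.] [62. 52.] 26.6
top 0.17 [337.6, 261.9, 353.4, 324.4] [418. -45.] [ 28. 155.] 81.4
scene g (np.int32(70), array([217., 162.]), array([ 0.5641, -0.3703,  0.036 ]))
scene b (np.int32(89), array([202., 153.]), array([ 0.5746, -0.4283,  0.036 ]))
scene r (np.int32(93), array([255., 140.]), array([ 0.4346, -0.3609,  0.036 ]))
scene 0.96 [148.9, 167.9, 171.1, 196.3] [ 712. -436.] [80. 55.] 27.6
scene 0.82 [166.5, 193.4, 196.4, 220.0] [ 728. -326.] [74. 63.] 2.0
scene 0.79 [206.2, 157.0, 227.4, 180.0] [ 572. -358.] [76. 58.] 8.7
```

View pics/p2.png

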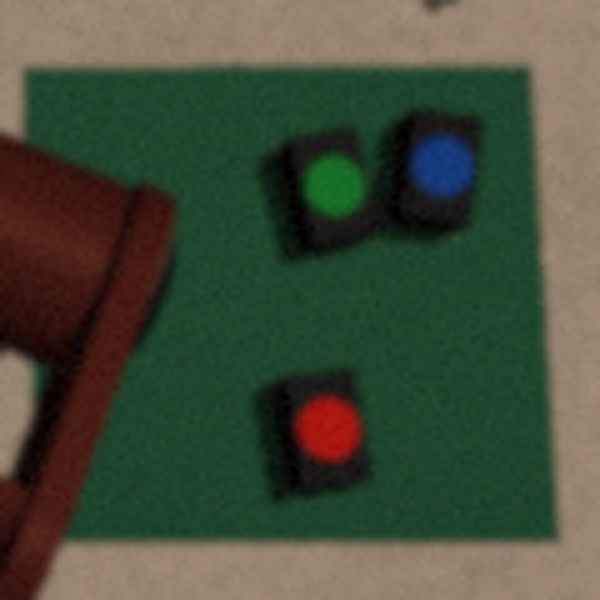

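Green was knocked to crop (333,185), which is (0.566, −0.371); blue (443,165) and red (328,430) are unmoved. Going for green with its yaw of about 0.2.

Call:
apply_moves:
  series:
    - {"jaw": 0,"dx": -180,"dy": 65,"dz": 0,"turn": 0}
    - {"jaw": 0,"dx": -180,"dy": 65,"dz": 0,"turn": 0}
    - {"jaw": 0,"dx": -180,"dy": 65,"dz": 0,"turn": 0}
    - {"jaw": 0,"dx": -180,"dy": 65,"dz": 0,"turn": 0}
    - {"jaw": 0,"dx": -180,"dy": 65,"dz": 0,"turn": 0}

```text
time: 24.27
tool_pos: [0.5561, -0.3218, 0.141]
tool_rot: [0.002, 0.712, 0.702, -0.0]
contact_force: [0.7, 0.6, 0.5]
gripper_width: 0.999
grasp_force: 0.0
```

Call:
apply_moves:
  series:
    - {"jaw": 0,"dx": -60,"dy": 20,"dz": 40,"turn": -0.21}
    - {"jaw": 0,"dx": -60,"dy": 20,"dz": 40,"turn": -0.21}
    - {"jaw": 0,"dx": -60,"dy": 20,"dz": 40,"turn": -0.21}
    - {"jaw": 0,"dx": -60,"dy": 20,"dz": 40,"turn": -0.21}
    - {"jaw": 0,"dx": -60,"dy": 20,"dz": 40,"turn": -0.21}

```text
time: 24.68
tool_pos: [0.5739, -0.3776, 0.1004]
tool_rot: [0.0, 0.634, 0.773, 0.0]
contact_force: [0.8, -0.1, -0.3]
gripper_width: 1.002
grasp_force: 0.0
```

```bash
python3 - <<'E'
from h import *
for n in range(4):grab_frame("top")
need(.566,-.3707,.021,.2)
E
```

```text
at [ 0.5739 -0.3767  0.102 ] need [ 7.6 -6.7 81. ] turn -0.001 F [ 0.5 -0.3  0. ]
```

Call:
apply_moves:
  series:
    - {"jaw": 0,"dx": 8,"dy": -7,"dz": 25,"turn": 0}
    - {"jaw": 0,"dx": 8,"dy": -7,"dz": 50,"turn": 0}
    - {"jaw": 0,"dx": 8,"dy": -7,"dz": 72,"turn": 0}
    - {"jaw": 0,"dx": 8,"dy": -7,"dz": 79,"turn": 0}
    - {"jaw": 0,"dx": 8,"dy": -7,"dz": 79,"turn": 0}

```text
time: 25.3
tool_pos: [0.5634, -0.3691, 0.0194]
tool_rot: [-0.002, 0.634, 0.774, 0.0]
contact_force: [-0.5, 0.7, -0.0]
gripper_width: 1.0
grasp_force: 0.0
```

```bash
python3 - <<'E'
from h import *
for n in range(4):grab_frame("top")
need(.566,-.3707,.021,.2)
E
```

```text
at [ 0.566  -0.3718  0.0239] need [1.  0.2 2.9] turn -0.002 F [ 0.6 -0.4 -0.1]
```

Call:
apply_moves:
  series:
    - {"jaw": 0.1,"dx": 1,"dy": 0,"dz": 3,"turn": 0}
    - {"jaw": 0.15,"dx": 1,"dy": 0,"dz": 3,"turn": 0}
    - {"jaw": 0.2,"dx": 1,"dy": 0,"dz": 3,"turn": 0}
    - {"jaw": 0.25,"dx": 1,"dy": 0,"dz": 3,"turn": 0}
    - {"jaw": 0.3,"dx": 1,"dy": 0,"dz": 3,"turn": 0}

```text
time: 25.92
tool_pos: [0.5649, -0.3701, 0.0189]
tool_rot: [0.001, 0.634, 0.773, 0.0]
contact_force: [0.8, -0.7, 1.8]
gripper_width: 0.702
grasp_force: 7.6
```

Call:
apply_moves:
  series:
    - {"jaw": 0.4,"dx": 0,"dy": 0,"dz": 0,"turn": 0}
    - {"jaw": 0.6,"dx": 0,"dy": 0,"dz": 0,"turn": 0}
    - {"jaw": 1,"dx": 0,"dy": 0,"dz": 0,"turn": 0}
    - {"jaw": 1,"dx": 0,"dy": 0,"dz": 0,"turn": 0}
    - {"jaw": 1,"dx": 0,"dy": 0,"dz": 0,"turn": 0}

```text
time: 26.33
tool_pos: [0.565, -0.3703, 0.0192]
tool_rot: [0.001, 0.634, 0.774, 0.0]
contact_force: [0.2, 0.0, 6.0]
gripper_width: 0.691
grasp_force: 65.1
```

Call:
apply_moves:
  series:
    - {"jaw": 1,"dx": 0,"dy": 0,"dz": -30,"turn": 0}
    - {"jaw": 1,"dx": 0,"dy": 0,"dz": -65,"turn": 0}
    - {"jaw": 1,"dx": 0,"dy": 0,"dz": -105,"turn": 0}
    - {"jaw": 1,"dx": 0,"dy": 0,"dz": -120,"turn": 0.1}
    - {"jaw": 1,"dx": 0,"dy": 0,"dz": -120,"turn": 0.21}

```text
time: 26.75
tool_pos: [0.5665, -0.3717, 0.1442]
tool_rot: [0.004, 0.713, 0.701, 0.0]
contact_force: [0.2, 0.2, -0.9]
gripper_width: 0.691
grasp_force: 65.1
```

```bash
python3 - <<'E'
from h import *
for n in range(4):grab_frame("top")
need(.6113,.018,.072,-.0123);print(state()["gripper_width"])
E
```

```text
at [ 0.5633 -0.3691  0.1362] need [387.4  44.6  64.9] turn 0.003 F [-0.3  0.3 -1.3]
0.6952972753872005
```

Call:
apply_moves:
  series:
    - {"jaw": 1,"dx": 194,"dy": 22,"dz": -5,"turn": 0}
    - {"jaw": 1,"dx": 194,"dy": 22,"dz": -5,"turn": 0}
    - {"jaw": 1,"dx": 194,"dy": 22,"dz": -5,"turn": 0}
    - {"jaw": 1,"dx": 194,"dy": 22,"dz": -5,"turn": 0}
    - {"jaw": 1,"dx": 194,"dy": 22,"dz": -5,"turn": 0}

```text
time: 27.37
tool_pos: [0.5874, -0.1724, 0.1408]
tool_rot: [-0.002, 0.71, 0.704, -0.0]
contact_force: [0.3, -0.9, -0.8]
gripper_width: 0.691
grasp_force: 65.1
```

Call:
apply_moves:
  series:
    - {"jaw": 1,"dx": 193,"dy": 22,"dz": 0,"turn": 0}
    - {"jaw": 1,"dx": 193,"dy": 22,"dz": 0,"turn": 0}
    - {"jaw": 1,"dx": 193,"dy": 22,"dz": 0,"turn": 0}
    - {"jaw": 1,"dx": 193,"dy": 22,"dz": 0,"turn": 0}
    - {"jaw": 1,"dx": 193,"dy": 22,"dz": 0,"turn": 0}

```text
time: 27.78
tool_pos: [0.6116, 0.0202, 0.141]
tool_rot: [-0.002, 0.71, 0.704, -0.001]
contact_force: [1.0, -0.6, -1.3]
gripper_width: 0.691
grasp_force: 65.1
```

```bash
python3 - <<'E'
from h import *
for n in range(4):grab_frame("top")
need(.6113,.018,.071,-.0123)
E
```

```text
at [0.612  0.0172 0.1413] need [ 0.8 -0.4 70.4] turn 0.003 F [-0.1 -0.1 -1. ]
```

Call:
apply_moves:
  series:
    - {"jaw": 1,"dx": 0,"dy": 0,"dz": 25,"turn": 0}
    - {"jaw": 1,"dx": 0,"dy": 0,"dz": 48,"turn": 0}
    - {"jaw": 1,"dx": 0,"dy": 0,"dz": 60,"turn": 0}
    - {"jaw": 1,"dx": 0,"dy": 0,"dz": 64,"turn": 0}
    - {"jaw": 1,"dx": 0,"dy": 0,"dz": 64,"turn": 0}

```text
time: 28.4
tool_pos: [0.6117, 0.0157, 0.0773]
tool_rot: [-0.001, 0.712, 0.702, -0.001]
contact_force: [-0.9, -1.1, -0.5]
gripper_width: 0.692
grasp_force: 65.1
```

```bash
python3 - <<'E'
from h import *
for n in range(5):grab_frame("top")
need(.6113,.018,.0692,-.0123)
E
```

```text
at [0.6142 0.0163 0.081 ] need [ 1.6 -2.9 11.8] turn 0.0 F [-0.9  0.1 -1.1]
```

Call:
apply_moves:
  series:
    - {"jaw": 1,"dx": 2,"dy": -3,"dz": 5,"turn": 0}
    - {"jaw": 1,"dx": 2,"dy": -3,"dz": 9,"turn": 0}
    - {"jaw": 1,"dx": 2,"dy": -3,"dz": 11,"turn": 0}
    - {"jaw": 1,"dx": 2,"dy": -3,"dz": 11,"turn": 0}
    - {"jaw": 1,"dx": 2,"dy": -3,"dz": 11,"turn": 0}

```text
time: 29.07
tool_pos: [0.6101, 0.0189, 0.0692]
tool_rot: [-0.0, 0.711, 0.703, -0.0]
contact_force: [-4.2, 1.1, 5.1]
gripper_width: 0.69
grasp_force: 65.8
```

Call:
apply_moves:
  series:
    - {"jaw": 1,"dx": 0,"dy": 0,"dz": 1,"turn": 0}
    - {"jaw": 1,"dx": 0,"dy": 0,"dz": 2,"turn": 0}
    - {"jaw": 1,"dx": 0,"dy": 0,"dz": 2,"turn": 0}

```text
time: 29.32
tool_pos: [0.6102, 0.0189, 0.0691]
tool_rot: [-0.0, 0.711, 0.703, -0.0]
contact_force: [-10.8, 1.5, 15.7]
gripper_width: 0.692
grasp_force: 66.9
```

Call:
apply_moves:
  series:
    - {"jaw": 0.25,"dx": 0,"dy": 0,"dz": -1.5,"turn": 0}
    - {"jaw": 0.15,"dx": 0,"dy": 0,"dz": -1.5,"turn": 0}
    - {"jaw": 0.05,"dx": 0,"dy": 0,"dz": -1.5,"turn": 0}
    - {"jaw": 0,"dx": 0,"dy": 0,"dz": -1.5,"turn": 0}
    - {"jaw": 0,"dx": 0,"dy": 0,"dz": -1.5,"turn": 0}

```text
time: 29.73
tool_pos: [0.6098, 0.0187, 0.0672]
tool_rot: [-0.0, 0.711, 0.703, -0.0]
contact_force: [-0.3, 0.4, -0.2]
gripper_width: 1.001
grasp_force: 0.0
```

Call:
apply_moves:
  series:
    - {"jaw": 0,"dx": 0,"dy": 0,"dz": -20,"turn": 0}
    - {"jaw": 0,"dx": 0,"dy": 0,"dz": -60,"turn": 0}
    - {"jaw": 0,"dx": -20,"dy": 0,"dz": -75,"turn": 0}
    - {"jaw": 0,"dx": -60,"dy": 0,"dz": -75,"turn": 0}
    - {"jaw": 0,"dx": -100,"dy": 0,"dz": -75,"turn": 0}

```text
time: 30.15
tool_pos: [0.6101, -0.0817, 0.1451]
tool_rot: [0.002, 0.71, 0.704, 0.001]
contact_force: [0.4, 0.4, 0.2]
gripper_width: 1.002
grasp_force: 0.0
```

Call:
apply_moves:
  series:
    - {"jaw": 0,"dx": -174,"dy": -14,"dz": 0,"turn": 0}
    - {"jaw": 0,"dx": -174,"dy": -14,"dz": 0,"turn": 0}
    - {"jaw": 0,"dx": -174,"dy": -14,"dz": 0,"turn": 0}
    - {"jaw": 0,"dx": -174,"dy": -14,"dz": 0,"turn": 0}
    - {"jaw": 0,"dx": -174,"dy": -14,"dz": 0,"turn": 0}

```text
time: 30.57
tool_pos: [0.5918, -0.261, 0.1428]
tool_rot: [0.001, 0.713, 0.701, -0.001]
contact_force: [-0.5, 0.5, -0.0]
gripper_width: 1.001
grasp_force: 0.0
```

Call:
apply_moves:
  series:
    - {"jaw": 0,"dx": -174,"dy": -14,"dz": 40,"turn": 0.14}
    - {"jaw": 0,"dx": -174,"dy": -14,"dz": 40,"turn": 0.14}
    - {"jaw": 0,"dx": -174,"dy": -14,"dz": 40,"turn": 0.14}
    - {"jaw": 0,"dx": -174,"dy": -14,"dz": 40,"turn": 0.14}
    - {"jaw": 0,"dx": -174,"dy": -14,"dz": 40,"turn": 0.14}

```text
time: 30.98
tool_pos: [0.5747, -0.4335, 0.1006]
tool_rot: [-0.0, 0.76, 0.65, -0.001]
contact_force: [-1.0, -0.2, -0.5]
gripper_width: 0.998
grasp_force: 0.0
```

```bash
python3 - <<'E'
from h import *
for n in("top","scene","top","scene"):
    f=grab_frame(n)
    for k,xy,z in(("g",(.6113,.018),.086),("b",(.5765,-.429),.036),("r",(.4363,-.3613),.036),("w",(.6118,.062),.086)):
        d=disc(f,k,xy,z);print(n,k,None if d is None else (d[1],np.round(d[2],4)))
need(.5764,-.429,.020,-.15)
E
```

```text
top g (np.int32(94), array([0.6107, 0.0175, 0.086 ]))
top b None
top r (np.int32(220), array([ 0.4208, -0.3859,  0.036 ]))
top w (np.int32(273), array([0.6113, 0.0608, 0.086 ]))
scene g (np.int32(97), array([0.6069, 0.0181, 0.086 ]))
scene b (np.int32(75), array([ 0.5737, -0.43  ,  0.036 ]))
scene r (np.int32(85), array([ 0.4338, -0.3618,  0.036 ]))
scene w (np.int32(294), array([0.6092, 0.0631, 0.086 ]))
top g (np.int32(93), array([0.6108, 0.0174, 0.086 ]))
top b None
top r (np.int32(240), array([ 0.4216, -0.3849,  0.036 ]))
top w (np.int32(272), array([0.6114, 0.0607, 0.086 ]))
scene g (np.int32(100), array([0.6068, 0.018 , 0.086 ]))
scene b (np.int32(79), array([ 0.574 , -0.4292,  0.036 ]))
scene r (np.int32(93), array([ 0.4345, -0.361 ,  0.036 ]))
scene w (np.int32(294), array([0.6093, 0.0631, 0.086 ]))
at [ 0.5767 -0.4282  0.1023] need [-1.  -0.2 82.3] turn -0.002 F [-0.3 -0.2 -0.9]
```

Call:
apply_moves:
  series:
    - {"jaw": 0,"dx": -1,"dy": 0,"dz": 25,"turn": 0}
    - {"jaw": 0,"dx": -1,"dy": 0,"dz": 50,"turn": 0}
    - {"jaw": 0,"dx": -1,"dy": 0,"dz": 72,"turn": 0}
    - {"jaw": 0,"dx": -1,"dy": 0,"dz": 79,"turn": 0}
    - {"jaw": 0,"dx": -1,"dy": 0,"dz": 79,"turn": 0}

```text
time: 31.6
tool_pos: [0.5758, -0.4269, 0.0212]
tool_rot: [-0.003, 0.758, 0.652, -0.0]
contact_force: [0.2, -0.2, -0.3]
gripper_width: 1.001
grasp_force: 0.0
```

```bash
python3 - <<'E'
from h import *
for n in range(5):grab_frame("top")
need(.5764,-.429,.019,-.15)
E
```

```text
at [ 0.5779 -0.4307  0.0264] need [ 1.4 -1.8  7.4] turn -0.002 F [-0.5 -0.6  0. ]
```

Call:
apply_moves:
  series:
    - {"jaw": 0.1,"dx": 1.5,"dy": -2,"dz": 6,"turn": 0}
    - {"jaw": 0.15,"dx": 1.5,"dy": -2,"dz": 6,"turn": 0}
    - {"jaw": 0.2,"dx": 1.5,"dy": -2,"dz": 6,"turn": 0}
    - {"jaw": 0.25,"dx": 1.5,"dy": -2,"dz": 6,"turn": 0}
    - {"jaw": 0.3,"dx": 1.5,"dy": -2,"dz": 6,"turn": 0}

```text
time: 32.27
tool_pos: [0.5752, -0.4284, 0.0182]
tool_rot: [0.0, 0.759, 0.651, 0.0]
contact_force: [0.9, -0.1, 0.4]
gripper_width: 0.7
grasp_force: 10.3
```

Call:
apply_moves:
  series:
    - {"jaw": 0.4,"dx": 0,"dy": 0,"dz": 0,"turn": 0}
    - {"jaw": 0.6,"dx": 0,"dy": 0,"dz": 0,"turn": 0}
    - {"jaw": 1,"dx": 0,"dy": 0,"dz": 0,"turn": 0}
    - {"jaw": 1,"dx": 0,"dy": 0,"dz": 0,"turn": 0}
    - {"jaw": 1,"dx": 0,"dy": 0,"dz": 0,"turn": 0}

```text
time: 32.68
tool_pos: [0.5751, -0.4286, 0.0185]
tool_rot: [0.001, 0.759, 0.651, 0.0]
contact_force: [0.3, -0.5, 3.5]
gripper_width: 0.693
grasp_force: 65.2
```

Call:
apply_moves:
  series:
    - {"jaw": 1,"dx": 0,"dy": 0,"dz": -30,"turn": 0}
    - {"jaw": 1,"dx": 0,"dy": 0,"dz": -65,"turn": 0}
    - {"jaw": 1,"dx": 0,"dy": 0,"dz": -105,"turn": 0}
    - {"jaw": 1,"dx": 0,"dy": 0,"dz": -125,"turn": -0.07}
    - {"jaw": 1,"dx": 0,"dy": 0,"dz": -125,"turn": -0.14}

```text
time: 33.1
tool_pos: [0.5771, -0.4303, 0.15]
tool_rot: [0.005, 0.71, 0.704, 0.0]
contact_force: [0.1, -0.6, -0.9]
gripper_width: 0.696
grasp_force: 65.3
```

```bash
python3 - <<'E'
from h import *
for n in range(4):grab_frame("top")
need(.6107,-.026,.071,-.0123);print(state()["gripper_width"])
E
```

```text
at [ 0.5737 -0.4273  0.1404] need [401.6  31.6  70.4] turn -0.001 F [ 0.2  0.9 -2.9]
0.6945041301609938
```

Call:
apply_moves:
  series:
    - {"jaw": 1,"dx": 201,"dy": 16,"dz": 0,"turn": 0}
    - {"jaw": 1,"dx": 201,"dy": 16,"dz": 0,"turn": 0}
    - {"jaw": 1,"dx": 201,"dy": 16,"dz": 0,"turn": 0}
    - {"jaw": 1,"dx": 201,"dy": 16,"dz": 0,"turn": 0}
    - {"jaw": 1,"dx": 201,"dy": 16,"dz": 0,"turn": 0}

```text
time: 33.72
tool_pos: [0.5917, -0.2241, 0.1399]
tool_rot: [-0.003, 0.712, 0.702, -0.001]
contact_force: [-0.8, -0.2, -1.5]
gripper_width: 0.698
grasp_force: 65.2
```

Call:
apply_moves:
  series:
    - {"jaw": 1,"dx": 200,"dy": 15,"dz": 0,"turn": 0}
    - {"jaw": 1,"dx": 200,"dy": 15,"dz": 0,"turn": 0}
    - {"jaw": 1,"dx": 200,"dy": 15,"dz": 0,"turn": 0}
    - {"jaw": 1,"dx": 200,"dy": 15,"dz": 0,"turn": 0}
    - {"jaw": 1,"dx": 200,"dy": 15,"dz": 0,"turn": 0}

```text
time: 34.13
tool_pos: [0.6089, -0.0245, 0.1402]
tool_rot: [-0.002, 0.712, 0.703, -0.001]
contact_force: [0.1, -0.1, -1.4]
gripper_width: 0.691
grasp_force: 65.2
```

Call:
apply_moves:
  series:
    - {"jaw": 1,"dx": 0,"dy": 0,"dz": 0,"turn": 0}
    - {"jaw": 1,"dx": 0,"dy": 0,"dz": 0,"turn": 0}
    - {"jaw": 1,"dx": 0,"dy": 0,"dz": 25,"turn": 0}
    - {"jaw": 1,"dx": 0,"dy": 0,"dz": 45,"turn": 0}
    - {"jaw": 1,"dx": 0,"dy": 0,"dz": 50,"turn": 0}

```text
time: 34.55
tool_pos: [0.6073, -0.0284, 0.0876]
tool_rot: [-0.003, 0.712, 0.702, -0.003]
contact_force: [-0.4, 0.1, -2.6]
gripper_width: 0.698
grasp_force: 65.2
```

```bash
python3 - <<'E'
from h import *
for n in range(5):grab_frame("top")
need(.6107,-.026,.0687,-.0123)
E
```

```text
at [ 0.6114 -0.0284  0.094 ] need [ 2.4 -0.8 25.3] turn -0.001 F [-0.2 -0.9 -0.4]
```

Call:
apply_moves:
  series:
    - {"jaw": 1,"dx": 2.5,"dy": -1,"dz": 10,"turn": 0}
    - {"jaw": 1,"dx": 2.5,"dy": -1,"dz": 18,"turn": 0}
    - {"jaw": 1,"dx": 2.5,"dy": -1,"dz": 22,"turn": 0}
    - {"jaw": 1,"dx": 2.5,"dy": -1,"dz": 22,"turn": 0}
    - {"jaw": 1,"dx": 2.5,"dy": -1,"dz": 22,"turn": 0}

```text
time: 35.22
tool_pos: [0.6092, -0.0249, 0.0701]
tool_rot: [-0.0, 0.711, 0.703, -0.0]
contact_force: [0.2, -0.2, -1.1]
gripper_width: 0.694
grasp_force: 65.2
```

```bash
python3 - <<'E'
from h import *
for n in range(5):grab_frame("top")
need(.6107,-.026,.0687,-.0123)
E
```

```text
at [ 0.61   -0.0251  0.0713] need [-0.9  0.7  2.6] turn 0.0 F [-0.1 -0.2 -1. ]
```

Setting down, releasing, then rising and heading to red.

Call:
apply_moves:
  series:
    - {"jaw": 1,"dx": -1,"dy": 1,"dz": 2,"turn": 0}
    - {"jaw": 1,"dx": -1,"dy": 1,"dz": 4,"turn": 0}
    - {"jaw": 1,"dx": -1,"dy": 1,"dz": 4,"turn": 0}
    - {"jaw": 1,"dx": -1,"dy": 1,"dz": 4,"turn": 0}

```text
time: 35.8
tool_pos: [0.6114, -0.0263, 0.0684]
tool_rot: [0.001, 0.711, 0.703, 0.0]
contact_force: [-2.7, -0.6, 6.0]
gripper_width: 0.692
grasp_force: 65.9
```

Call:
apply_moves:
  series:
    - {"jaw": 0.25,"dx": 0,"dy": 0,"dz": -1.5,"turn": 0}
    - {"jaw": 0.15,"dx": 0,"dy": 0,"dz": -1.5,"turn": 0}
    - {"jaw": 0.05,"dx": 0,"dy": 0,"dz": -1.5,"turn": 0}
    - {"jaw": 0,"dx": 0,"dy": 0,"dz": -1.5,"turn": 0}
    - {"jaw": 0,"dx": 0,"dy": 0,"dz": -1.5,"turn": 0}

```text
time: 36.22
tool_pos: [0.6105, -0.0261, 0.0681]
tool_rot: [-0.0, 0.711, 0.703, -0.0]
contact_force: [-0.3, -0.2, 1.3]
gripper_width: 1.003
grasp_force: 0.0
```

Call:
apply_moves:
  series:
    - {"jaw": 0,"dx": 0,"dy": 0,"dz": -20,"turn": 0}
    - {"jaw": 0,"dx": 0,"dy": 0,"dz": -60,"turn": 0}
    - {"jaw": 0,"dx": -5,"dy": -20,"dz": -75,"turn": 0}
    - {"jaw": 0,"dx": -25,"dy": -50,"dz": -75,"turn": 0}
    - {"jaw": 0,"dx": -50,"dy": -80,"dz": -75,"turn": 0}

```text
time: 36.63
tool_pos: [0.5307, -0.0749, 0.1455]
tool_rot: [0.002, 0.71, 0.704, 0.001]
contact_force: [0.1, -0.6, -0.1]
gripper_width: 1.001
grasp_force: 0.0
```

Call:
apply_moves:
  series:
    - {"jaw": 0,"dx": -144,"dy": -44,"dz": 0,"turn": 0}
    - {"jaw": 0,"dx": -144,"dy": -44,"dz": 0,"turn": 0}
    - {"jaw": 0,"dx": -144,"dy": -44,"dz": 0,"turn": 0}
    - {"jaw": 0,"dx": -144,"dy": -44,"dz": 0,"turn": 0}
    - {"jaw": 0,"dx": -144,"dy": -44,"dz": 0,"turn": 0}

```text
time: 37.05
tool_pos: [0.483, -0.2226, 0.1436]
tool_rot: [0.001, 0.713, 0.701, -0.001]
contact_force: [-0.2, 0.3, -0.3]
gripper_width: 1.001
grasp_force: 0.0
```

Call:
apply_moves:
  series:
    - {"jaw": 0,"dx": -143,"dy": -44,"dz": 40,"turn": -0.13}
    - {"jaw": 0,"dx": -143,"dy": -44,"dz": 40,"turn": -0.13}
    - {"jaw": 0,"dx": -143,"dy": -44,"dz": 40,"turn": -0.13}
    - {"jaw": 0,"dx": -143,"dy": -44,"dz": 40,"turn": -0.13}
    - {"jaw": 0,"dx": -143,"dy": -44,"dz": 40,"turn": -0.13}

```text
time: 37.47
tool_pos: [0.4365, -0.3644, 0.1015]
tool_rot: [-0.001, 0.666, 0.746, -0.001]
contact_force: [-0.3, 0.3, -0.3]
gripper_width: 1.001
grasp_force: 0.0
```

```bash
python3 - <<'E'
from h import *
for n in("top","scene","top","scene"):
    f=grab_frame(n)
    for k,xy,z in(("g",(.6113,.018),.086),("b",(.6107,-.026),.086),("r",(.4363,-.3613),.036),("w",(.6118,.062),.086)):
        d=disc(f,k,xy,z);print(n,k,None if d is None else (d[1],np.round(d[2],4)))
need(.4364,-.3614,.020,.12)
E
```

```text
top g (np.int32(84), array([0.6104, 0.0176, 0.086 ]))
top b (np.int32(134), array([ 0.6115, -0.0262,  0.086 ]))
top r (np.int32(204), array([ 0.4322, -0.3813,  0.036 ]))
top w (np.int32(266), array([0.6112, 0.0608, 0.086 ]))
scene g (np.int32(99), array([0.6068, 0.0181, 0.086 ]))
scene b (np.int32(121), array([ 0.6081, -0.0257,  0.086 ]))
scene r (np.int32(92), array([ 0.4349, -0.3611,  0.036 ]))
scene w (np.int32(289), array([0.6091, 0.0631, 0.086 ]))
top g (np.int32(86), array([0.6107, 0.0173, 0.086 ]))
top b (np.int32(133), array([ 0.6115, -0.0263,  0.086 ]))
top r (np.int32(220), array([ 0.4333, -0.3808,  0.036 ]))
top w (np.int32(267), array([0.6111, 0.0607, 0.086 ]))
scene g (np.int32(99), array([0.6069, 0.0178, 0.086 ]))
scene b (np.int32(121), array([ 0.6081, -0.0257,  0.086 ]))
scene r (np.int32(94), array([ 0.4346, -0.361 ,  0.036 ]))
scene w (np.int32(292), array([0.6091, 0.0631, 0.086 ]))
at [ 0.4391 -0.3601  0.1033] need [-1.  -2.9 83.3] turn -0.001 F [-0.8  1.1  0.5]
```

Call:
apply_moves:
  series:
    - {"jaw": 0,"dx": -1,"dy": -3,"dz": 25,"turn": 0}
    - {"jaw": 0,"dx": -1,"dy": -3,"dz": 50,"turn": 0}
    - {"jaw": 0,"dx": -1,"dy": -3,"dz": 72,"turn": 0}
    - {"jaw": 0,"dx": -1,"dy": -3,"dz": 79,"turn": 0}
    - {"jaw": 0,"dx": -1,"dy": -3,"dz": 79,"turn": 0}

```text
time: 38.08
tool_pos: [0.4351, -0.3599, 0.0223]
tool_rot: [-0.002, 0.663, 0.748, 0.0]
contact_force: [-0.1, 0.8, -0.3]
gripper_width: 1.002
grasp_force: 0.0
```

```bash
python3 - <<'E'
from h import *
for n in range(5):grab_frame("top")
need(.4364,-.3614,.019,.12)
E
```

```text
at [ 0.437  -0.3633  0.0264] need [ 1.9 -0.4  7.4] turn -0.002 F [ 0.3 -0.3  0.5]
```

Call:
apply_moves:
  series:
    - {"jaw": 0.1,"dx": 2,"dy": 0,"dz": 6,"turn": 0}
    - {"jaw": 0.15,"dx": 2,"dy": 0,"dz": 6,"turn": 0}
    - {"jaw": 0.2,"dx": 2,"dy": 0,"dz": 6,"turn": 0}
    - {"jaw": 0.25,"dx": 2,"dy": 0,"dz": 6,"turn": 0}
    - {"jaw": 0.3,"dx": 2,"dy": 0,"dz": 6,"turn": 0}

```text
time: 38.75
tool_pos: [0.4358, -0.3606, 0.0186]
tool_rot: [0.0, 0.664, 0.748, 0.0]
contact_force: [1.7, 0.3, 0.2]
gripper_width: 0.703
grasp_force: 7.5
```

Call:
apply_moves:
  series:
    - {"jaw": 0.4,"dx": 0,"dy": 0,"dz": 0,"turn": 0}
    - {"jaw": 0.6,"dx": 0,"dy": 0,"dz": 0,"turn": 0}
    - {"jaw": 1,"dx": 0,"dy": 0,"dz": 0,"turn": 0}
    - {"jaw": 1,"dx": 0,"dy": 0,"dz": 0,"turn": 0}
    - {"jaw": 1,"dx": 0,"dy": 0,"dz": 0,"turn": 0}

```text
time: 39.17
tool_pos: [0.4358, -0.3608, 0.0188]
tool_rot: [0.0, 0.664, 0.748, -0.0]
contact_force: [0.6, 0.2, 4.9]
gripper_width: 0.698
grasp_force: 65.2
```

Call:
apply_moves:
  series:
    - {"jaw": 1,"dx": 0,"dy": 0,"dz": -30,"turn": 0}
    - {"jaw": 1,"dx": 0,"dy": 0,"dz": -65,"turn": 0}
    - {"jaw": 1,"dx": 0,"dy": 0,"dz": -105,"turn": 0}
    - {"jaw": 1,"dx": 0,"dy": 0,"dz": -130,"turn": 0.065}
    - {"jaw": 1,"dx": 0,"dy": 0,"dz": -130,"turn": 0.13}

```text
time: 39.58
tool_pos: [0.4379, -0.363, 0.1551]
tool_rot: [0.005, 0.712, 0.702, -0.0]
contact_force: [0.5, -0.6, -1.3]
gripper_width: 0.692
grasp_force: 65.3
```

```bash
python3 - <<'E'
from h import *
for n in range(4):grab_frame("top")
need(.6102,-.070,.071,-.0123);print(state()["gripper_width"])
E
```

```text
at [ 0.4345 -0.3595  0.1463] need [291.1 172.8  75.6] turn 0.002 F [-0.3  0.3 -0.8]
0.6914490233026831
```

Call:
apply_moves:
  series:
    - {"jaw": 1,"dx": 146,"dy": 86,"dz": 0,"turn": 0}
    - {"jaw": 1,"dx": 146,"dy": 86,"dz": 0,"turn": 0}
    - {"jaw": 1,"dx": 146,"dy": 86,"dz": 0,"turn": 0}
    - {"jaw": 1,"dx": 146,"dy": 86,"dz": 0,"turn": 0}
    - {"jaw": 1,"dx": 146,"dy": 86,"dz": 0,"turn": 0}

```text
time: 40.2
tool_pos: [0.5243, -0.2095, 0.1456]
tool_rot: [-0.003, 0.709, 0.705, 0.001]
contact_force: [-0.7, -0.4, -1.5]
gripper_width: 0.692
grasp_force: 65.3
```

Call:
apply_moves:
  series:
    - {"jaw": 1,"dx": 145,"dy": 86,"dz": 0,"turn": 0}
    - {"jaw": 1,"dx": 145,"dy": 86,"dz": 0,"turn": 0}
    - {"jaw": 1,"dx": 145,"dy": 86,"dz": 0,"turn": 0}
    - {"jaw": 1,"dx": 145,"dy": 86,"dz": 0,"turn": 0}
    - {"jaw": 1,"dx": 145,"dy": 86,"dz": 0,"turn": 0}

```text
time: 40.62
tool_pos: [0.6121, -0.066, 0.146]
tool_rot: [-0.002, 0.709, 0.705, 0.0]
contact_force: [0.0, -0.5, -1.1]
gripper_width: 0.695
grasp_force: 65.4
```

Call:
apply_moves:
  series:
    - {"jaw": 1,"dx": 0,"dy": 0,"dz": 0,"turn": 0}
    - {"jaw": 1,"dx": 0,"dy": 0,"dz": 0,"turn": 0}
    - {"jaw": 1,"dx": 0,"dy": 0,"dz": 25,"turn": 0}
    - {"jaw": 1,"dx": 0,"dy": 0,"dz": 45,"turn": 0}
    - {"jaw": 1,"dx": 0,"dy": 0,"dz": 50,"turn": 0}

```text
time: 41.03
tool_pos: [0.6074, -0.0726, 0.0936]
tool_rot: [-0.003, 0.712, 0.702, -0.002]
contact_force: [0.2, 0.8, -2.0]
gripper_width: 0.692
grasp_force: 65.5
```

```bash
python3 - <<'E'
from h import *
for n in range(5):grab_frame("top")
need(.6102,-.070,.069,-.0123)
E
```

```text
at [ 0.6116 -0.0724  0.0998] need [ 2.4 -1.5 30.7] turn -0.001 F [ 0.2 -0.5 -1.1]
```

Call:
apply_moves:
  series:
    - {"jaw": 1,"dx": 2,"dy": -1,"dz": 12,"turn": 0}
    - {"jaw": 1,"dx": 2,"dy": -1,"dz": 22,"turn": 0}
    - {"jaw": 1,"dx": 2,"dy": -1,"dz": 27,"turn": 0}
    - {"jaw": 1,"dx": 2,"dy": -1,"dz": 27,"turn": 0}
    - {"jaw": 1,"dx": 2,"dy": -1,"dz": 27,"turn": 0}

```text
time: 41.7
tool_pos: [0.6096, -0.0693, 0.0707]
tool_rot: [-0.001, 0.711, 0.703, -0.0]
contact_force: [0.7, -0.4, -0.9]
gripper_width: 0.693
grasp_force: 65.4
```

Call:
apply_moves:
  series:
    - {"jaw": 1,"dx": 0,"dy": 0,"dz": 2,"turn": 0}
    - {"jaw": 1,"dx": 0,"dy": 0,"dz": 3,"turn": 0}
    - {"jaw": 1,"dx": 0,"dy": 0,"dz": 3,"turn": 0}
    - {"jaw": 1,"dx": 0,"dy": 0,"dz": 3,"turn": 0}

```text
time: 42.03
tool_pos: [0.6103, -0.0695, 0.0689]
tool_rot: [0.0, 0.711, 0.703, 0.0]
contact_force: [-2.2, 0.8, 2.4]
gripper_width: 0.693
grasp_force: 65.6
```

Touching down; lower 1 mm more, release, rise and move aside to inspect.

Call:
apply_moves:
  series:
    - {"jaw": 1,"dx": 0,"dy": 0,"dz": 1,"turn": 0}
    - {"jaw": 0.25,"dx": 0,"dy": 0,"dz": 0,"turn": 0}
    - {"jaw": 0.1,"dx": 0,"dy": 0,"dz": 0,"turn": 0}
    - {"jaw": 0,"dx": 0,"dy": 0,"dz": 0,"turn": 0}
    - {"jaw": 0,"dx": 0,"dy": 0,"dz": 0,"turn": 0}

```text
time: 42.45
tool_pos: [0.6099, -0.0695, 0.068]
tool_rot: [-0.0, 0.711, 0.703, -0.0]
contact_force: [0.1, 0.3, 0.3]
gripper_width: 1.001
grasp_force: 0.0
```

Call:
apply_moves:
  series:
    - {"jaw": 0,"dx": 0,"dy": 0,"dz": 0,"turn": 0}
    - {"jaw": 0,"dx": 0,"dy": 0,"dz": -20,"turn": 0}
    - {"jaw": 0,"dx": 0,"dy": 0,"dz": -60,"turn": 0}
    - {"jaw": 0,"dx": 0,"dy": 0,"dz": -90,"turn": 0}
    - {"jaw": 0,"dx": 0,"dy": -20,"dz": -90,"turn": 0}

```text
time: 42.87
tool_pos: [0.5961, -0.0705, 0.1672]
tool_rot: [0.007, 0.711, 0.703, 0.004]
contact_force: [0.6, 0.3, 1.2]
gripper_width: 1.003
grasp_force: 0.0
```

Call:
apply_moves:
  series:
    - {"jaw": 0,"dx": -45,"dy": -140,"dz": 0,"turn": 0}
    - {"jaw": 0,"dx": -45,"dy": -140,"dz": 0,"turn": 0}
    - {"jaw": 0,"dx": -45,"dy": -140,"dz": 0,"turn": 0}
    - {"jaw": 0,"dx": -45,"dy": -140,"dz": 0,"turn": 0}
    - {"jaw": 0,"dx": -45,"dy": -140,"dz": 0,"turn": 0}

```text
time: 43.28
tool_pos: [0.446, -0.113, 0.1573]
tool_rot: [-0.001, 0.712, 0.702, -0.001]
contact_force: [-0.6, -0.6, 0.3]
gripper_width: 0.997
grasp_force: 0.0
```

```bash
python3 - <<'E'
from h import *
for n in("top","scene"):
    f=grab_frame(n)
    for k,xy in(("w",(.6118,.062)),("g",(.6113,.018)),("b",(.6107,-.026)),("r",(.6102,-.07))):
        d=disc(f,k,xy,.086);print(n,k,None if d is None else (d[1],np.round(d[2],4)))
    if n=="top":save(f,"p3",(200,170,400,290),4)
need(.6096,-.117,.0939,-.0123)
E
```

```text
top w (np.int32(247), array([0.6108, 0.0607, 0.086 ]))
top g (np.int32(80), array([0.6106, 0.0175, 0.086 ]))
top b (np.int32(138), array([ 0.6116, -0.0268,  0.086 ]))
top r (np.int32(149), array([ 0.6107, -0.0711,  0.086 ]))
scene w (np.int32(303), array([0.6093, 0.0629, 0.086 ]))
scene g (np.int32(102), array([0.6069, 0.0182, 0.086 ]))
scene b (np.int32(124), array([ 0.608 , -0.0259,  0.086 ]))
scene r (np.int32(130), array([ 0.6071, -0.0695,  0.086 ]))
at [ 0.4492 -0.1128  0.1584] need [ -2.1 160.3  64.7] turn -0.001 F [-0.1  0.3  0.2]
```

View pics/p3.png

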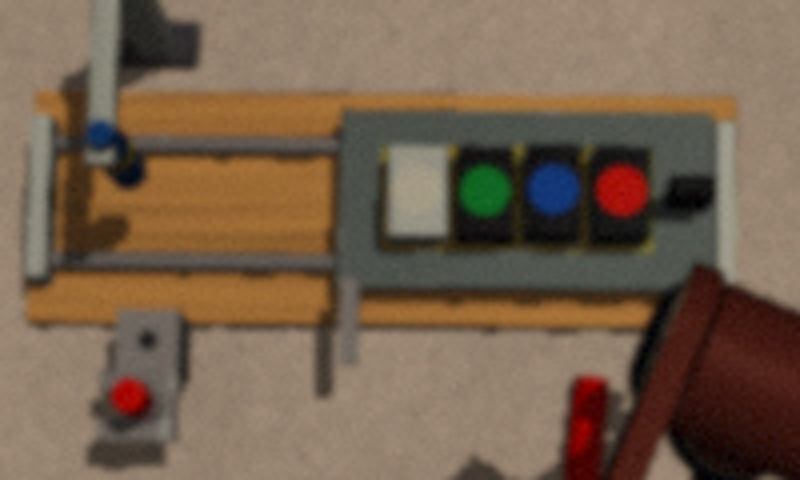

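All four stand square in bays 1–4: white crop (418,190), green (486,190), blue (553,190), red (621,190). The pin is in the notch at (130,397). Now I'll grip the handle to slide home.

Call:
apply_moves:
  series:
    - {"jaw": 0,"dx": -5,"dy": 160,"dz": 0,"turn": 0}
    - {"jaw": 0,"dx": -5,"dy": 160,"dz": 0,"turn": 0}
    - {"jaw": 0,"dx": -5,"dy": 160,"dz": 0,"turn": 0}
    - {"jaw": 0,"dx": -5,"dy": 160,"dz": 0,"turn": 0}
    - {"jaw": 0,"dx": -5,"dy": 160,"dz": 0,"turn": 0}

```text
time: 43.8
tool_pos: [0.6153, -0.1192, 0.1568]
tool_rot: [0.0, 0.711, 0.704, 0.001]
contact_force: [-1.3, -0.8, -0.6]
gripper_width: 1.001
grasp_force: 0.0
```

```bash
python3 - <<'E'
from h import *
for n in range(5):grab_frame("top")
need(.6100,-.119,.0939,-.0123)
E
```

```text
at [ 0.609  -0.1191  0.1582] need [ 0.1  1.  64.3] turn 0.001 F [0.2 0.6 0.3]
```

Call:
apply_moves:
  series:
    - {"jaw": 0,"dx": 0,"dy": 1,"dz": 25,"turn": 0}
    - {"jaw": 0,"dx": 0,"dy": 1,"dz": 50,"turn": 0}
    - {"jaw": 0,"dx": 0,"dy": 1,"dz": 64,"turn": 0}
    - {"jaw": 0,"dx": 0,"dy": 1,"dz": 64,"turn": 0}
    - {"jaw": 0,"dx": 0,"dy": 1,"dz": 64,"turn": 0}

```text
time: 44.47
tool_pos: [0.6094, -0.1193, 0.0939]
tool_rot: [-0.001, 0.711, 0.703, -0.0]
contact_force: [0.5, -1.1, -0.6]
gripper_width: 1.0
grasp_force: 0.0
```

Call:
apply_moves:
  series:
    - {"jaw": 0.5,"dx": 0,"dy": 0,"dz": 0,"turn": 0}
    - {"jaw": 0.6,"dx": 0,"dy": 0,"dz": 0,"turn": 0}
    - {"jaw": 0.65,"dx": 0,"dy": 0,"dz": 0,"turn": 0}
    - {"jaw": 0.7,"dx": 0,"dy": 0,"dz": 0,"turn": 0}
    - {"jaw": 0.75,"dx": 0,"dy": 0,"dz": 0,"turn": 0}

```text
time: 44.88
tool_pos: [0.6109, -0.1196, 0.0952]
tool_rot: [0.001, 0.711, 0.703, 0.0]
contact_force: [-0.4, 0.7, 0.3]
gripper_width: 0.299
grasp_force: 0.0
```

Call:
apply_moves:
  series:
    - {"jaw": 0.8,"dx": 0,"dy": 0,"dz": 0,"turn": 0}
    - {"jaw": 0.83,"dx": 0,"dy": 0,"dz": 0,"turn": 0}
    - {"jaw": 0.87,"dx": 0,"dy": 0,"dz": 0,"turn": 0}
    - {"jaw": 0.9,"dx": 0,"dy": 0,"dz": 0,"turn": 0}
    - {"jaw": 1,"dx": 0,"dy": 0,"dz": 0,"turn": 0}

```text
time: 45.3
tool_pos: [0.6111, -0.1196, 0.0948]
tool_rot: [0.001, 0.711, 0.703, 0.001]
contact_force: [3.1, 0.2, 1.1]
gripper_width: 0.151
grasp_force: 59.0
```

Call:
apply_moves:
  series:
    - {"jaw": 1,"dx": 3,"dy": 0,"dz": 0,"turn": 0}
    - {"jaw": 1,"dx": 8,"dy": 0,"dz": 0,"turn": 0}
    - {"jaw": 1,"dx": 15,"dy": 0,"dz": 0,"turn": 0}
    - {"jaw": 1,"dx": 22,"dy": 0,"dz": 0,"turn": 0}
    - {"jaw": 1,"dx": 30,"dy": 0,"dz": 0,"turn": 0}

```text
time: 45.72
tool_pos: [0.6115, -0.0897, 0.0949]
tool_rot: [0.001, 0.711, 0.703, 0.0]
contact_force: [5.3, -1.9, 0.8]
gripper_width: 0.152
grasp_force: 59.0
```

Call:
apply_moves:
  series:
    - {"jaw": 1,"dx": 8,"dy": 0,"dz": 0,"turn": 0}
    - {"jaw": 1,"dx": 16,"dy": 0,"dz": 0,"turn": 0}
    - {"jaw": 1,"dx": 24,"dy": 0,"dz": 0,"turn": 0}
    - {"jaw": 1,"dx": 32,"dy": 0,"dz": 0,"turn": 0}
    - {"jaw": 1,"dx": 40,"dy": 0,"dz": 0,"turn": 0}

```text
time: 46.13
tool_pos: [0.6119, -0.0493, 0.0949]
tool_rot: [0.001, 0.711, 0.703, 0.0]
contact_force: [4.5, -2.4, 1.4]
gripper_width: 0.151
grasp_force: 59.0
```

Call:
apply_moves:
  series:
    - {"jaw": 1,"dx": 8,"dy": 0,"dz": 0,"turn": 0}
    - {"jaw": 1,"dx": 16,"dy": 0,"dz": 0,"turn": 0}
    - {"jaw": 1,"dx": 24,"dy": 0,"dz": 0,"turn": 0}
    - {"jaw": 1,"dx": 32,"dy": 0,"dz": 0,"turn": 0}
    - {"jaw": 1,"dx": 40,"dy": 0,"dz": 0,"turn": 0}

```text
time: 46.55
tool_pos: [0.6123, -0.0092, 0.0949]
tool_rot: [0.001, 0.711, 0.703, 0.0]
contact_force: [5.0, -3.2, 1.3]
gripper_width: 0.151
grasp_force: 59.1
```

Call:
apply_moves:
  series:
    - {"jaw": 1,"dx": 8,"dy": 0,"dz": 0,"turn": 0}
    - {"jaw": 1,"dx": 16,"dy": 0,"dz": 0,"turn": 0}
    - {"jaw": 1,"dx": 24,"dy": 0,"dz": 0,"turn": 0}
    - {"jaw": 1,"dx": 32,"dy": 0,"dz": 0,"turn": 0}
    - {"jaw": 1,"dx": 38,"dy": 0,"dz": 0,"turn": 0}

```text
time: 46.97
tool_pos: [0.6127, 0.0292, 0.0949]
tool_rot: [0.001, 0.711, 0.703, 0.0]
contact_force: [5.2, -2.5, 2.5]
gripper_width: 0.148
grasp_force: 59.2
```

Call:
apply_moves:
  series:
    - {"jaw": 1,"dx": 5,"dy": 0,"dz": 0,"turn": 0}
    - {"jaw": 1,"dx": 9,"dy": 0,"dz": 0,"turn": 0}
    - {"jaw": 1,"dx": 13,"dy": 0,"dz": 0,"turn": 0}
    - {"jaw": 1,"dx": 16,"dy": 0,"dz": 0,"turn": 0}
    - {"jaw": 1,"dx": 19,"dy": 0,"dz": 0,"turn": 0}

```text
time: 47.38
tool_pos: [0.6129, 0.0476, 0.0949]
tool_rot: [0.001, 0.711, 0.703, 0.0]
contact_force: [4.6, -3.1, 3.2]
gripper_width: 0.151
grasp_force: 59.4
```

Call:
apply_moves:
  series:
    - {"jaw": 1,"dx": 2,"dy": 0,"dz": 0,"turn": 0}
    - {"jaw": 1,"dx": 4,"dy": 0,"dz": 0,"turn": 0}
    - {"jaw": 1,"dx": 6,"dy": 0,"dz": 0,"turn": 0}
    - {"jaw": 1,"dx": 6,"dy": 0,"dz": 0,"turn": 0}

```text
time: 47.72
tool_pos: [0.6129, 0.0539, 0.0948]
tool_rot: [0.0, 0.711, 0.703, 0.001]
contact_force: [5.3, -0.5, 3.6]
gripper_width: 0.153
grasp_force: 59.4
```

Travelled 0.1735 m; I'll creep on to the stop, which should be about 6 mm ahead.

Call:
apply_moves:
  series:
    - {"jaw": 1,"dx": 1.5,"dy": 0,"dz": 0,"turn": 0}
    - {"jaw": 1,"dx": 3,"dy": 0,"dz": 0,"turn": 0}
    - {"jaw": 1,"dx": 4.5,"dy": 0,"dz": 0,"turn": 0}
    - {"jaw": 1,"dx": 6,"dy": 0,"dz": 0,"turn": 0}
    - {"jaw": 1,"dx": 6,"dy": 0,"dz": 0,"turn": 0}

```text
time: 48.13
tool_pos: [0.613, 0.0596, 0.0948]
tool_rot: [0.0, 0.711, 0.703, 0.0]
contact_force: [4.6, -1.6, 4.7]
gripper_width: 0.148
grasp_force: 59.5
```

Call:
apply_moves:
  series:
    - {"jaw": 1,"dx": 1.5,"dy": 0,"dz": 0,"turn": 0}
    - {"jaw": 1,"dx": 2.5,"dy": 0,"dz": 0,"turn": 0}
    - {"jaw": 1,"dx": 2.5,"dy": 0,"dz": 0,"turn": 0}

```text
time: 48.38
tool_pos: [0.613, 0.0601, 0.0949]
tool_rot: [0.002, 0.711, 0.703, -0.001]
contact_force: [4.2, -7.3, 5.2]
gripper_width: 0.149
grasp_force: 59.7
```

Home stop reached (travel 0.180 m, force rising). Releasing and retreating.

Call:
apply_moves:
  series:
    - {"jaw": 1,"dx": -1.5,"dy": 0,"dz": 0,"turn": 0}
    - {"jaw": 0.7,"dx": -1.5,"dy": 0,"dz": 0,"turn": 0}
    - {"jaw": 0.4,"dx": -1.5,"dy": 0,"dz": 0,"turn": 0}
    - {"jaw": 0.1,"dx": -1.5,"dy": 0,"dz": 0,"turn": 0}
    - {"jaw": 0,"dx": -1.5,"dy": 0,"dz": 0,"turn": 0}

```text
time: 48.8
tool_pos: [0.611, 0.0609, 0.0927]
tool_rot: [-0.002, 0.711, 0.703, -0.001]
contact_force: [0.6, -1.2, 0.6]
gripper_width: 0.715
grasp_force: 0.0
```

Call:
apply_moves:
  series:
    - {"jaw": 0,"dx": 0,"dy": 0,"dz": 0,"turn": 0}
    - {"jaw": 0,"dx": 0,"dy": 0,"dz": -30,"turn": 0}
    - {"jaw": 0,"dx": 0,"dy": 0,"dz": -65,"turn": 0}
    - {"jaw": 0,"dx": 0,"dy": 0,"dz": -90,"turn": 0}
    - {"jaw": 0,"dx": -20,"dy": -20,"dz": -90,"turn": 0}

```text
time: 49.22
tool_pos: [0.5974, 0.0425, 0.1921]
tool_rot: [0.004, 0.71, 0.704, 0.005]
contact_force: [0.3, -1.4, 1.2]
gripper_width: 1.001
grasp_force: 0.0
```

Call:
apply_moves:
  series:
    - {"jaw": 0,"dx": -120,"dy": -120,"dz": 0,"turn": 0}
    - {"jaw": 0,"dx": -120,"dy": -120,"dz": 0,"turn": 0}
    - {"jaw": 0,"dx": -120,"dy": -120,"dz": 0,"turn": 0}
    - {"jaw": 0,"dx": -120,"dy": -120,"dz": 0,"turn": 0}
    - {"jaw": 0,"dx": -120,"dy": -120,"dz": 0,"turn": 0}

```text
time: 49.63
tool_pos: [0.4668, -0.0805, 0.1831]
tool_rot: [-0.001, 0.713, 0.701, -0.002]
contact_force: [0.3, 0.7, -0.3]
gripper_width: 1.002
grasp_force: 0.0
```

```bash
python3 - <<'E'
from h import *
for n in("top","scene"):
    f=grab_frame(n)
    for k,xy in(("w",(.614,.242)),("g",(.6135,.198)),("b",(.613,.154)),("r",(.6124,.11))):
        d=disc(f,k,xy,.086);print(n,k,None if d is None else (d[1],np.round(d[2],4)))
    b=cv2.resize(f["pixels"][170:290,190:340] if n=="top" else f["pixels"][225:345,280:430],None,fx=2.6,fy=2.6,interpolation=2)
    A=b if n=="top" else np.hstack([A,b])
cv2.imwrite("pics/end.png",A[:,:,::-1]);print(state()["tool_pos"],state()["contact_force"])
E
```

```text
top w (np.int32(84), array([0.6073, 0.2333, 0.086 ]))
top g (np.int32(65), array([0.6123, 0.1967, 0.086 ]))
top b (np.int32(132), array([0.6138, 0.1528, 0.086 ]))
top r (np.int32(150), array([0.6123, 0.1089, 0.086 ]))
scene w (np.int32(174), array([0.6262, 0.2412, 0.086 ]))
scene g (np.int32(12), array([0.6075, 0.1855, 0.086 ]))
scene b (np.int32(148), array([0.6101, 0.1542, 0.086 ]))
scene r (np.int32(155), array([0.609 , 0.1099, 0.086 ]))
[ 0.46992496 -0.0785035   0.18412387] [ 0.2455377  -0.08004888  1.09339768]
```

View pics/end.png

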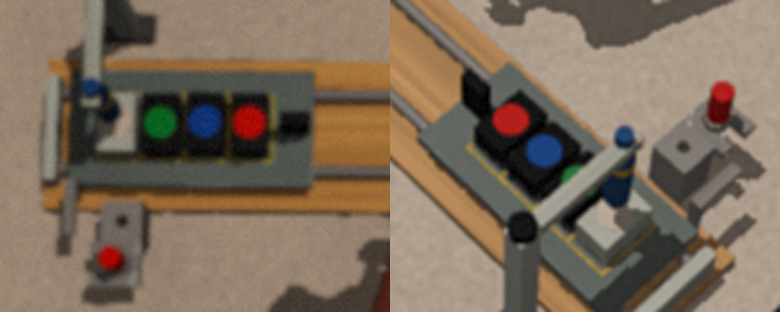

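The carriage is home: the holders moved 0.180 m with it and still sit square in their bays. White is under the probe at left (118,122), and the pin stands upright in the notch at (110,257) and (720,105). Handing in.

```bash
python3 -c "
from plant import ticket
print(ticket.job_done())"
```

```text
the job is handed in; nothing more can be done
None
```

The job is handed in, verdict not shown: the pin hangs in the side notch, white, green, blue and red stand in bays 1–4, and the carriage is home under the probe, as the last pictures confirm.

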